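Set a rigging plate under the drill tip and nip it in the clamp

TASK

Get the blue rigging plate ready for drilling: slide it on the bed, without lifting it off, along the fence until its marked spot is straight under the tip of the drill, then slide the clamp jaw with the red knob shut until it can be felt nipping the plate firmly, but not hard, against the fence. Let go with the plate still nipped and the spot still under the tip. Do not knock the drill bit, and leave the other gear on the bench where it lies.

Things in the scene. Friction and masses are not known exactly. Their poses are not given: they have to be found in the camera images.
- stand: Green bench drill stand, fixed. Origin on the bench straight below the drill tip; x along the fence (to the robot's left), y from jaw to fence (towards the robot), both within 0.17 rad; z up. Grey bed: top 10 mm up, x -175 to 50, y -90 to 110 mm; jaw track 40 mm wide at x -10 on to y -225. Column 36 mm round at x 5, y 110; foot 30 mm high over x -40 to 50, y 80 to 140. Motor on top ends 230 mm up.
- head_edge (a point): Middle of the lower edge, facing the plate's start, of the stand's overhanging head, at stand x -50, y 0, 85 mm above the bench. The head covers x -50 to 45, y -35 to 150 mm, 85 to 145 mm up. An upright gripper does not fit beside it: reach in under it with the tool leaning back along stand -x about 40 degrees from vertical.
- cover_edge (a point): Middle of the lower edge, facing the plate's start, of the belt cover on the head, at stand x -65, y 0, 150 mm above the bench. The cover overhangs x -65 to 60, y -40 to 160 mm, 150 to 200 mm up.
- fence (a point): A point on the steel fence's face that looks towards the jaw, at stand x 0, y 20 mm, 17 mm above the bench. The face runs from stand x -30 to 35 mm, 10 to 24 mm above the bench; the fence is 12 mm thick.
- drill: The stand's chuck (up to 32 mm round, from 51 mm above the bench up) and 6 mm brass-coloured drill bit, fixed, not running. Origin at the tip of the bit, axes as the stand's.
- drill_tip (a point): The tip of the bit, 26 mm above the bench: 6 mm above the top of the plate when the plate lies on the bed.
- plate: Blue aluminium rigging plate 95 x 40 x 10 mm, about 0.11 kg, loose on the bed, with two black-looking holes and one white dot. Origin at the centre of its underside; x along its length towards the dotted end (roughly the stand's x), z up. Its undotted end, x -47 to -24 mm, can be pinched across the 40 mm width.
- plate_mark (a point): The marked spot: white 12 mm dot with red centre on the plate's top, on its centre line, 20 mm from that end's edge (x 27.5, z 10 mm in the plate's frame). With the plate flush on the fence the spot is in line with the drill tip along the fence.
- jaw: Aluminium clamp jaw on the track facing the fence, sliding along the stand's y (+y shuts it), 60 mm of travel; stays where left, 3 N friction. Origin on the bed top at the fence-side face of its 26 mm wide block, axes as the stand's. At the start its pad is 13 to 45 mm short of a plate on the fence. Good nip: 5 to 15 N of pad on plate; over 25 N crushes. Once let go, friction keeps up to 3 N.
- jaw_nose (a point): Where a brass screw with a black sprung pad leaves the jaw's block face, 15 mm above the bench. The pad's end stands 10 to 22 mm out from here towards the fence, as the last user set the screw; how far is not measured and must be felt. The pad gives 0.5 mm per newton, 8 mm at most.
- jaw_knob (a point): Axis of the red upright knob post on the jaw, 50 mm above the bench. The post is 20 mm round, 22 to 77 mm above the bench, 65 mm behind the jaw's block face (away from the fence). Push or pull it along the stand's y.
- carabiner1: Red carabiner lying flat, about 100 x 60 x 10 mm, origin at its middle on the bench, x along it. Bystander.
- carabiner2: Yellow carabiner lying flat, about 100 x 60 x 10 mm, origin at its middle on the bench, x along it. Bystander.
- carabiner3: Green carabiner lying flat, about 100 x 60 x 10 mm, origin at its middle on the bench, x along it. Bystander.
- carabiner4: Purple carabiner lying flat, about 100 x 60 x 10 mm, origin at its middle on the bench, x along it. Bystander.
- carabiner5: Orange carabiner lying flat, about 100 x 60 x 10 mm, origin at its middle on the bench, x along it. Bystander.
- scraper: White plastic ski wax scraper lying flat, 55 x 140 x 5 mm, long along its y, origin at its middle on the bench. Bystander.
- ice_screw: Steel ice screw lying flat, tube 18 mm round and 150 mm long along its x (x -60 to +90 mm), hanger plate at -62 mm. Bystander.
- belay: Orange belay device lying flat, 65 x 44 x 22 mm with a wire loop at +x, origin at its middle on the bench. Bystander.
There are look-alikes about, which are no part of the job. There is more than one size of the plate; the one meant has the size given above.

How it is judged:
On the way, in this order (a step that is already met when the one before it is completed fails the run):
1. the plate lies on the bed with the marked spot in place along the fence (within 6 mm of the tip along the fence and 15 mm across) (x of plate_mark in the frame of stand between -0.006 and 0.006 m and y of plate_mark in the frame of stand between -0.015 and 0.015 m and angle between plate's own z axis and vertical below 0.05 rad), for 0.1 s.
2. the jaw nips the plate with at least 3.5 N for 0.2 s while the spot is within 3 mm of the tip, seen from above (contact force between jaw and plate above 3.5 N and horizontal distance between plate_mark and drill_tip below 0.003 m), for 0.2 s.
At the end, for the whole second after the job is handed in: The plate lies flat on the bed (within 0.05 rad, not lifted over 3 mm), along the fence within 0.06 rad, its marked spot within 3 mm of the drill tip seen from above, the jaw still pressing on it with more than 0.8 N, plate and jaw at rest (horizontal distance between plate_mark and drill_tip below 0.003 m and angle between plate's own z axis and vertical below 0.05 rad and angle between the x axis of plate and the x axis of stand, either way round below 0.06 rad and contact force between jaw and plate above 0.8 N and height (world z) of plate below 0.013 m and linear speed of each of plate, jaw below 0.01 m/s); the robot touches nothing.
It fails at once if the plate is lifted off the bed by more than 15 mm (height (world z) of plate above 0.025 m).
It fails at once if the jaw crushes the plate (over 25 N) (contact force between jaw and plate above 25 N).
It fails at once if the drill bit or chuck is knocked (over 8 N) (contact force between drill and anything else above 8 N).
It fails at once if a bystander is moved by more than 30 mm (distance of any of carabiner1, carabiner2, carabiner3, carabiner4, carabiner5, scraper, ice_screw, belay from where it was at the start of the episode above 0.03 m).
It also fails if it takes over 58 s, if anything falls off the work surface, if the arm or the gripper's body presses on something with over 40 N, if the wrist force passes 120 N, or if a joint passes its speed limit or range.

ROBOT

A 7-joint arm with a two-finger parallel gripper is mounted at the origin on the work surface. World frame = base frame: x ahead of the robot, y to its left, z up, the work surface at z = 0. Lengths are in m, angles in rad, forces in N, time in s.
With the tool pointing down it reaches from about 0.35 to 0.9 m from the base axis. Payload 8.1 kg.
Tool frame: the origin (TCP) lies on the centre line of the jaws, within the pads' length; the fingertips stand 11 mm ahead of it and the grasp point (between the pads) lies 8 mm behind it (arm.nose_length is the distance from the TCP to the fingertips, in m); z points along the fingers, y is the line along which they close (so a half turn about z gives the same grasp; the last joint's range is limited). The gripper opens to 92 mm and grips with 3 to 60 N. Pads are 19 mm wide; open, the fingers measure 130 mm over their backs; the gripper's body (75 mm by 190 mm) begins 47 mm behind the grasp point.
Start: joints at [-1.218, 0.434, 0.025, 1.573, -0.012, 1.134, -0.075], TCP at [0.275, 0.561, 0.238] pointing down, gripper open.
Joint ranges: [-2.62, 2.62], [-0.44, 2.09], [-1.27, 1.32], [0.08, 2.57], [-1.32, 4.46], [0.12, 2], [-2.74, 2.74]. Speed limits (rad/s): [2.22, 2.22, 3.01, 3.01, 3.14, 3.14, 3.14].

INTERFACE

Orientations are given as a rotation vector (axis times angle).
In Python, from cell import arm gives the robot as it stands.
- The arm moves only by the tool jog_arm, never from a script. Its argument "moves" is a list of rows, each a list of 4 numbers: the shift along the tool's x, y, z in m, then the turn about the tool's z in rad. In form: [[tx, ty, tz, spin], ...]. A call has 1 to 20 rows; each row is the pose to reach, as a shift and turn from the pose commanded when the call began, along the tool's axes at that moment; what a row does not reach only later rows make up. A row lasts 1/8 s, in which the tool goes at most 62.5 mm and 10.7 degrees, less where a joint would pass 70% of its speed; a pose out of reach is approached as far as the arm can. A call with a gripper value outside its range is refused whole. "hand" is the finger opening in m, from 0 to 0.0918, set as the call begins (left out, the last holds). The fingers move at their own pace and stop on an object; "newtons" is the grip in N (left out, the last holds). Time passes only in rows, so rows that repeat a pose let the fingers close. It gives the time, the measured TCP pose, the force, the opening and the grip force at its end, in the units of the state.
- arm.observe(): the state, without advancing time (a new reading comes with each control period).
- arm.get_image(name): name is "scene" or "side" or "wrist"; returns a dict with "color" (400x640x3 uint8, red, green, blue), "z_map" (400x640 float32, m along the optical axis (not along the pixel's ray), 0 where there is no reading), "fx", "fy", "cx", "cy" (pixels), "rvec" (rotation vector, rad) and "tvec" (3), from world to camera coordinates, as OpenCV has them. Camera axes: x right, y down, z forward; pixel columns grow to the right and rows downward; lengths in m; the calibration is good to about 2 mm. The wrist camera is an equidistant fisheye: a pixel r from the principal point sees the ray r / f radians off the axis. A picture is of the moment at which its call begins.
- arm.sign_off(): hands the job in; it is judged then, once.
The state is a dict: "clock": time; "joints": joint angles; "dq": joint speeds; "joint_efforts": joint torques, N m; "position": TCP position; "ee_rot": TCP orientation; "force": force on the tool from outside, world axes, zero at the start; "ft_torque": the same for the moment, N m; "width": opening from 0.0 (shut) to 1.0 (fully open); "gripper_force": force on a finger pad.
Only numpy, scipy, OpenCV 4.12 (cv2) and the standard library are available. Lean on these libraries where they do the work, as an engineer would, in place of code of your own. Each camera call takes 0.05 s, during which the arm holds its last target. There are 200 camera calls.

## Working session

There is one attempt and no reset: what is moved stays moved. The work goes in short steps, Python scripts to look and compute and a tool call to move; the robot and the scene stay as the last step left them, time stands still between calls to the robot, and variables do not carry over. Pictures are saved under pics/ and viewed, at most 10 in all, crops included, and the job is handed in when it is done.

Besides the shell and the picture viewer there is one more tool, called after "Request:" as a command line: name --pt "numbers of a row" for each row, then --argument value for the rest. jog_arm: Moves the arm, as the interface text tells. Its arguments: {"type":"object","properties":{"moves":{"type":"array"},"hand":{"type":"number"},"newtons":{"type":"number"}},"required":["moves"]}

```bash
mkdir -p pics; ls; python3 - <<'E'
from cell import arm
import cv2,numpy as np,pickle
s=arm.observe(); print({k:np.round(v,3) for k,v in s.items()})
d={}
for n in("scene","side","wrist"):
    im=arm.get_image(n); d[n]=im; cv2.imwrite(f"pics/{n}0.png",im["color"][:,:,::-1])
    print(n,im["fx"],im["fy"],im["cx"],im["cy"],im["rvec"],im["tvec"])
pickle.dump(d,open("d0.pkl","wb"))
E
```

```text
pics
{'clock': np.float64(0.0), 'joints': array([-1.218,  0.435,  0.025,  1.574, -0.012,  1.134, -0.075]), 'dq': array([ 0.001,  0.   ,  0.001,  0.   ,  0.001,  0.002, -0.   ]), 'joint_efforts': array([-1.0000e-03, -6.6787e+01,  9.8500e-01, -3.1444e+01, -6.1000e-02,
        4.3000e-02,  0.0000e+00]), 'position': array([0.275, 0.561, 0.237]), 'ee_rot': array([-7.10e-01, -3.06e+00,  2.00e-03]), 'force': array([ 0.058, -0.335, -0.448]), 'ft_torque': array([-0.013, -0.023,  0.02 ]), 'gripper_force': np.float64(0.0), 'width': np.float64(0.998)}
scene 494.6122748147744 494.6122748147744 325.8831199608014 199.9403126286423 [ 2.29066052  1.1294662  -0.34713622] [-0.22160432 -0.34750008  1.684296  ]
side 487.5945607959713 487.5945607959713 323.48391007819487 195.34059689737242 [ 2.12894844 -1.45105216  0.49485778] [-0.32602273  0.40402075  1.26579579]
wrist 309.70691628693146 309.70691628693146 315.70123341449056 195.8923253989943 [-2.43762288 -1.51963748 -0.23113387] [-0.62507388 -0.03683789  0.39221169]
```

View pics/scene0.png

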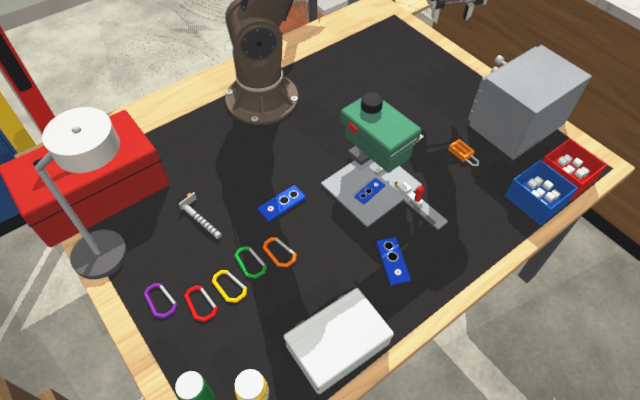

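View pics/side0.png

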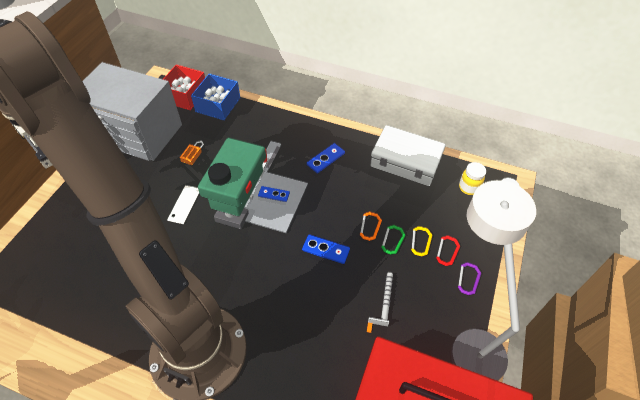

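The scene picture shows the bed at about (370,190), the plate on it at (370,190) and the red knob at (419,192). In the side picture the plate is at (273,194). The larger look-alike plates lie off the bed. I'll zoom in next.

```bash
cat > h.py <<'E'
import cv2,numpy as np,pickle
from scipy.spatial.transform import Rotation as R
def K(im): return np.array([[im["fx"],0,im["cx"]],[0,im["fy"],im["cy"]],[0,0,1.]])
def ray(im,u,v,fish=False):
    x,y=(u-im["cx"])/im["fx"],(v-im["cy"])/im["fy"]
    if fish:
        r=np.hypot(x,y); d=np.array([x/r*np.sin(r),y/r*np.sin(r),np.cos(r)]) if r>0 else np.array([0,0,1.])
    else: d=np.array([x,y,1.])
    Rm=R.from_rotvec(im["rvec"]).as_matrix(); c=-Rm.T@im["tvec"]; d=Rm.T@d
    return c,d/np.linalg.norm(d)
def atz(im,u,v,z,fish=False):
    c,d=ray(im,u,v,fish); return c+d*(z-c[2])/d[2]
def tri(rs):
    A=np.zeros((3,3));b=np.zeros(3)
    for c,d in rs:
        P=np.eye(3)-np.outer(d,d);A+=P;b+=P@c
    p=np.linalg.solve(A,b); return p,[np.linalg.norm(np.cross(p-c,d)) for c,d in rs]
def proj(im,p,fish=False):
    q=R.from_rotvec(im["rvec"]).apply(p)+im["tvec"]
    if fish:
        r=np.hypot(q[0],q[1]);t=np.arctan2(r,q[2]);return np.array([im["cx"]+im["fx"]*t*q[0]/r,im["cy"]+im["fy"]*t*q[1]/r])
    return np.array([im["cx"]+im["fx"]*q[0]/q[2],im["cy"]+im["fy"]*q[1]/q[2]])
E
python3 - <<'E'
from h import *
d=pickle.load(open("d0.pkl","rb"))
a=cv2.resize(d["scene"]["color"][85:235,310:460],None,fx=3.9,fy=3.9,interpolation=cv2.INTER_CUBIC)
b=cv2.resize(d["side"]["color"][130:250,190:310],None,fx=3.25,fy=3.25,interpolation=cv2.INTER_CUBIC)
b=cv2.copyMakeBorder(b[:,:215],0,a.shape[0]-b.shape[0],0,0,cv2.BORDER_CONSTANT) if 0 else b
cv2.imwrite("pics/c_scene.png",a[:,:,::-1])
b=cv2.resize(d["side"]["color"][130:250,190:320],None,fx=5,fy=5,interpolation=cv2.INTER_CUBIC)
cv2.imwrite("pics/c_side.png",b[:,:,::-1])
print(atz(d["scene"],370,190,.02),atz(d["side"],273,194,.02),atz(d["scene"],419,192,.07))
for u,v,w in((370,190,"scene"),(273,194,"side")): print(d[w]["z_map"][v,u])
E
```

```text
[0.53305836 0.02918845 0.02      ] [0.52182229 0.02490065 0.02      ] [0.64646535 0.10514857 0.07      ]
1.4325482
1.5449615
```

View pics/c_scene.png

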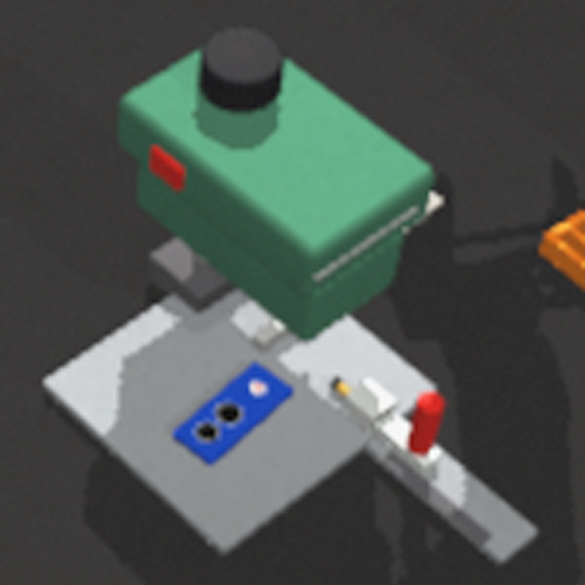

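View pics/c_side.png

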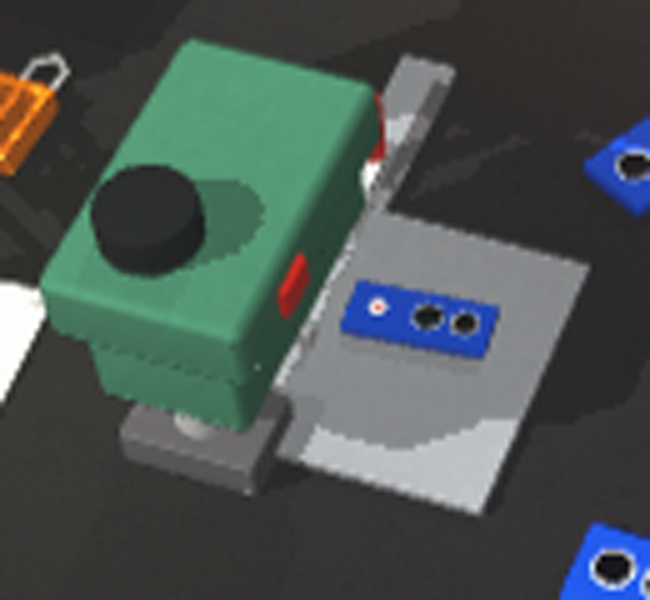

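The crops give the following. Scene crop: bed corners (45,382) and (225,552), track end (500,563)/(537,532), dot (259,387), pad tip about (337,384), knob top (430,400). Side crop: bed corners (590,265) and (482,515), track end (405,55)/(455,68), dot (377,307), holes (428,317) and (465,323).

```bash
cat > fit0.py <<'E'
from h import *
from scipy.optimize import least_squares
d=pickle.load(open("d0.pkl","rb"))
S=lambda p:((p[0]+.5)/3.9-.5+310,(p[1]+.5)/3.9-.5+85)
D=lambda p:((p[0]+.5)/5-.5+190,(p[1]+.5)/5-.5+130)
bed=[("scene",(45,382),(-175,110)),("scene",(225,552),(-175,-90)),("scene",(500,563),(-30,-225)),("scene",(537,532),(10,-225)),("scene",(437,385),(50,-90)),
("side",(590,265),(-175,-90)),("side",(482,515),(-175,110)),("side",(405,55),(10,-225)),("side",(455,68),(-30,-225))]
pix=lambda c,p: np.array(S(p) if c=="scene" else D(p))
def W(q,xy,z):
    c,s=np.cos(q[2]),np.sin(q[2]); x,y=np.array(xy)/1000
    return np.array([q[0]+c*x-s*y,q[1]+s*x+c*y,z])
f=lambda q:np.concatenate([proj(d[c],W(q,xy,.01))-pix(c,p) for c,p,xy in bed])
r=least_squares(f,[.5,.1,1.57],loss="soft_l1"); print("stand",r.x,np.round(r.fun.reshape(-1,2),1).tolist())
q=r.x
def inv(p): 
    c,s=np.cos(q[2]),np.sin(q[2]);v=p[:2]-q[:2];return np.round(1000*np.array([c*v[0]+s*v[1],-s*v[0]+c*v[1],p[2]]),1)
for n,a,b in(("dot",(259,387),(377,307)),("h1",(229,413),(428,317)),("h2",(207,432),(465,323))):
    p,e=tri([ray(d["scene"],*S(a)),ray(d["side"],*D(b))]); print(n,p,inv(p),np.round(e,4))
print("knobtop",inv(atz(d["scene"],*S((430,400)),.077)),"pad",inv(atz(d["scene"],*S((337,384)),.015)))
for P,c in(([(255,362),(293,388),(212,464),(175,433)],"scene"),([(358,282),(499,305),(483,358),(340,330)],"side")):
    print([inv(atz(d[c],*pix(c,p),.02)).tolist() for p in P])
E
python3 fit0.py; python3 - <<'E'
import sys;sys.path.insert(0,".")
from h import *
E
```

```text
stand [0.51684401 0.11536323 1.62420699] [[-1.4, -0.3], [-1.0, -0.4], [-0.1, -0.5], [-0.1, -0.3], [-0.2, 1.0], [-0.1, -1.0], [-0.3, -1.9], [-0.4, -1.2], [0.3, -1.0]]
dot [0.52570416 0.05683017 0.01770679] [-58.9  -5.7  17.7] [0.0022 0.0022]
h1 [0.53049535 0.02316458 0.01753469] [-92.8  -8.7  17.5] [0.002 0.002]
h2 [ 0.53427954 -0.0012316   0.01816792] [-117.4  -11.2   18.2] [0.0017 0.0017]
knobtop [  -7.7 -121.9   77. ] pad [ -7.6 -40.4  15. ]
[[-43.4, 12.4, 20.0], [-38.9, -24.0, 20.0], [-133.6, -35.5, 20.0], [-135.1, 2.6, 20.0]]
[[-42.9, -17.9, 20.0], [-135.1, -29.5, 20.0], [-140.3, 12.9, 20.0], [-46.9, 21.3, 20.0]]
```

View pics/wrist0.png

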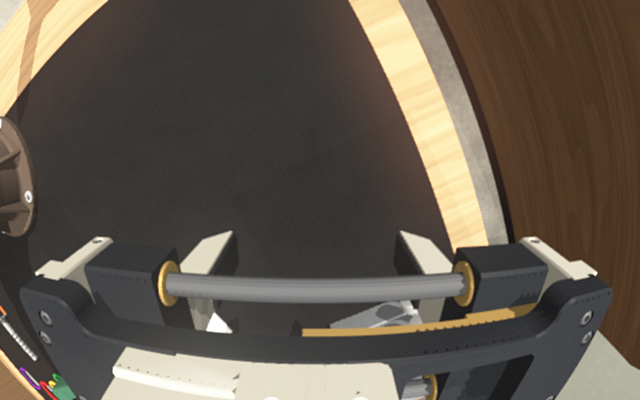

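The wrist camera sees only the bare bench, the table edge and the gripper itself. The plate's dot and holes triangulate to about 18 mm height and the plate measures about 95 x 40 mm, so it is the right one. The jog only spins about the tool's z, so I have to find out how the arm can lean at all. I'll check free space before testing.

```bash
python3 - <<'E'
from h import *
d=pickle.load(open("d0.pkl","rb"))
H=np.zeros((14,16))
for n in("scene","side"):
    im=d[n];v,u=np.mgrid[0:400,0:640];z=im["z_map"]
    P=np.stack([(u-im["cx"])/im["fx"]*z,(v-im["cy"])/im["fy"]*z,z],-1)[z>0]-im["tvec"]
    P=P@R.from_rotvec(im["rvec"]).as_matrix()
    i=((P[:,0]+.3)/.1).astype(int);j=((P[:,1]+.6)/.1).astype(int)
    m=(P[:,0]>-.3)&(i<14)&(P[:,1]>-.6)&(j<16)&(P[:,2]<1.2)
    np.maximum.at(H,(i[m],j[m]),P[m,2])
print("cols y from -.6:"); 
for k in range(14): print(round(-.3+.1*k,1),(H[k]*100).astype(int))
from cell import arm
s=arm.observe();print(s["joints"]);print(R.from_rotvec(s["ee_rot"]).as_matrix().round(3))
E
```

```text
cols y from -.6:
-0.3 [0 0 0 0 1 0 0 0 0 0 1 0 0 0 0 0]
-0.2 [0 0 0 0 0 5 5 0 0 1 1 0 1 0 0 0]
-0.1 [ 0 16  0  0  4 42 46  2  1  0  1  1  1  1  0  0]
0.0 [21 16  1  0  3 45 66 82 75  1  1  1  0  0  0  0]
0.1 [16 16  0  1  0  2 66 83 83  1  1  0  1  0  0  0]
0.2 [50  3  3  0  1  0  0  0  0 74 33 46 33  0  0  0]
0.3 [51  2  2  2  2  0 23 23  1  0  0 31 31  0  0  0]
0.4 [50  1  1  2  2  1 23 23  1  1 18 19 18  0  0  0]
0.5 [ 1  1  1  1  0  2 20 20  1  2 20 20 20 20  0  0]
0.6 [ 0  1  1  0  0  2  5  8  0  2 20 20 20 20  0  0]
0.7 [ 9  8  8  7  2  2  1  1  1  8 20 20 20 20  0  0]
0.8 [9 8 8 8 0 1 0 0 1 8 8 8 8 0 0 0]
0.9 [0 0 6 7 1 0 0 0 0 8 8 8 8 0 0 0]
1.0 [0 0 0 0 0 0 0 0 0 0 0 0 0 0 0 0]
[-1.21757003  0.43498716  0.02495919  1.57385809 -0.01161865  1.13402387
 -0.07510829]
[[-0.898  0.44  -0.   ]
 [ 0.44   0.898 -0.001]
 [-0.    -0.001 -1.   ]]
```

Request:
jog_arm --pt "0.05 -0.01 -0.06 0.18" --pt "0.1 -0.02 -0.12 0.36" --pt "0.15 -0.03 -0.12 0.54" --pt "0.2 -0.043 -0.12 0.72" --pt "0.2 -0.043 -0.12 0.9" --pt "0.2 -0.043 -0.12 1.06" --pt "0.2 -0.043 -0.12 1.06"

```text
clock: 1.02
position: [0.0764, 0.6105, 0.3574]
ee_rot: [2.158, 2.283, -0.0]
force: [0.0, -0.6, 0.7]
width: 1.001
gripper_force: 0.0
```

Request:
jog_arm --pt "0.06 0 0 0" --pt "0.12 0 0 0" --pt "0.18 0 0 0" --pt "0.24 0 0 0" --pt "0.3 0 0 0" --pt "0.36 0 0 0" --pt "0.42 0 0 0" --pt "0.48 0 0 0" --pt "0.5 0 0 0"

```text
clock: 2.15
position: [0.0123, 0.8928, 0.3536]
ee_rot: [-2.095, -2.327, -0.071]
force: [-1.5, -0.2, 2.0]
width: 0.997
gripper_force: 0.0
```

```bash
python3 - <<'E'
from h import *
from cell import arm
s=arm.observe();print(s["joints"].round(3),s["position"]);print(R.from_rotvec(s["ee_rot"]).as_matrix().round(3))
E
```

```text
[-1.561  1.067 -1.12   0.127  1.092  1.979 -1.57 ] [0.01230276 0.89281059 0.35357015]
[[-0.105  0.994  0.023]
 [ 0.994  0.104  0.04 ]
 [ 0.038  0.027 -0.999]]
```

Request:
jog_arm --pt "0.1 0 0 0" --pt "0.2 0 0 0" --pt "0.3 0 0 0" --pt "0.4 0 0 0"

```text
clock: 2.65
position: [-0.0073, 0.8932, 0.3515]
ee_rot: [-2.102, -2.331, -0.07]
force: [-0.6, -1.2, -0.4]
width: 0.996
gripper_force: 0.0
```

```bash
python3 - <<'E'
from h import *
from cell import arm
s=arm.observe();print(s["joints"].round(3),s["position"]);print(R.from_rotvec(s["ee_rot"]).as_matrix().round(3))
E
```

```text
[-1.599  1.082 -1.268  0.083  1.262  2.002 -1.57 ] [-0.00729032  0.89323459  0.35145564]
[[-0.103  0.994  0.028]
 [ 0.994  0.102  0.034]
 [ 0.031  0.032 -0.999]]
```

Request:
jog_arm --pt "-0.06 0 -0.06 0" --pt "-0.12 0 -0.12 0" --pt "-0.18 0 -0.18 0" --pt "-0.24 0 -0.24 0" --pt "-0.3 0 -0.3 0" --pt "-0.3 0 -0.36 0" --pt "-0.3 0 -0.42 0" --pt "-0.3 0 -0.48 0" --pt "-0.3 0 -0.54 0" --pt "-0.3 0 -0.6 0"

```text
clock: 3.9
position: [0.0041, 0.6166, 0.6343]
ee_rot: [-2.086, -2.316, -0.109]
force: [-1.2, 0.6, 0.1]
width: 1.001
gripper_force: 0.0
```

```bash
cat > st.py <<'E'
from h import *
from cell import arm
s=arm.observe();print(s["clock"].round(2),s["joints"].round(3),s["position"].round(4));M=R.from_rotvec(s["ee_rot"]).as_matrix();print(M.round(3));print("tilt",np.degrees(np.arccos(-M[2,2])).round(1),"F",s["force"].round(1),s["width"],s["gripper_force"])
E
python3 st.py
```

```text
Traceback (most recent call last):
  File "st.py", line 3, in <module>
    s=arm.observe();print(s["clock"].round(2),s["joints"].round(3),s["position"].round(4));M=R.from_rotvec(s["ee_rot"]).as_matrix();print(M.round(3));print("tilt",np.degrees(np.arccos(-M[2,2])).round(1),"F",s["force"].round(1),s["width"],s["gripper_force"])
                          ^^^^^^^^^^^^^^^^
AttributeError: 'float' object has no attribute 'round'
```

```bash
sed -i 's/s\["clock"\].round(2)/round(s["clock"],2)/' st.py; python3 st.py
```

```text
3.9 [-1.857  0.4    0.409  0.696 -0.145  2.002 -1.443] [0.0041 0.6166 0.6343]
[[-0.106  0.994  0.03 ]
 [ 0.992  0.103  0.067]
 [ 0.063  0.037 -0.997]]
tilt 4.2 F [-1.2  0.6  0.1] 1.000927944878617 0.0
```

Request:
jog_arm --pt "0 0 -0.06 0" --pt "0 0 -0.12 0"

```text
clock: 4.15
position: [-0.0039, 0.5851, 0.6981]
ee_rot: [-2.028, -2.243, -0.227]
force: [-0.3, 1.0, 0.1]
width: 1.002
gripper_force: 0.0
```

Request:
jog_arm --pt "0 0 -0.06 0" --pt "0 0 -0.12 0"

```text
clock: 4.4
position: [-0.0058, 0.5512, 0.7379]
ee_rot: [-1.991, -2.209, -0.297]
force: [0.1, 0.6, 0.4]
width: 0.997
gripper_force: 0.0
```

Request:
jog_arm --pt "0 0 -0.06 0" --pt "0 0 -0.12 0"

```text
clock: 4.65
position: [-0.0045, 0.5168, 0.7713]
ee_rot: [-1.964, -2.17, -0.36]
force: [-0.3, 0.3, 0.2]
width: 1.003
gripper_force: 0.0
```

```bash
python3 st.py
```

```text
4.65 [-2.202  0.16   0.716  0.703 -0.114  2.002 -1.473] [-0.0045  0.5168  0.7713]
[[-0.103  0.994  0.02 ]
 [ 0.948  0.092  0.306]
 [ 0.302  0.051 -0.952]]
tilt 17.8 F [-0.3  0.3  0.2] 1.002533539589991 0.0
```

Request:
jog_arm --pt "0.02 0 -0.06 0" --pt "0.04 0 -0.12 0"

```text
clock: 4.9
position: [-0.0084, 0.5091, 0.8002]
ee_rot: [-1.929, -2.132, -0.425]
force: [-0.2, -0.0, -0.3]
width: 1.0
gripper_force: 0.0
```

Request:
jog_arm --pt "0.02 0 -0.06 0" --pt "0.04 0 -0.12 0"

```text
clock: 5.15
position: [-0.0122, 0.4968, 0.8287]
ee_rot: [-1.893, -2.094, -0.487]
force: [0.2, -0.3, -0.4]
width: 0.996
gripper_force: 0.0
```

Request:
jog_arm --pt "0.03 0 -0.06 0" --pt "0.06 0 -0.12 0"

```text
clock: 5.4
position: [-0.017, 0.4923, 0.8565]
ee_rot: [-1.856, -2.055, -0.547]
force: [-0.3, 0.3, 0.1]
width: 0.998
gripper_force: 0.0
```

```bash
python3 st.py
```

```text
5.4 [-2.493  0.11   0.995  0.572 -0.105  2.002 -1.491] [-0.017   0.4923  0.8565]
[[-0.107  0.994  0.02 ]
 [ 0.872  0.084  0.482]
 [ 0.477  0.068 -0.876]]
tilt 28.8 F [-0.3  0.3  0.1] 0.9975880119835839 0.0
```

Request:
jog_arm --pt "0.03 0.03 -0.06 0" --pt "0.06 0.06 -0.12 0"

```text
clock: 5.65
position: [0.0205, 0.4854, 0.8835]
ee_rot: [-1.821, -2.017, -0.606]
force: [0.4, -0.1, 0.2]
width: 1.003
gripper_force: 0.0
```

Request:
jog_arm --pt "0.03 0.03 -0.06 0" --pt "0.06 0.06 -0.12 0"

```text
clock: 5.9
position: [0.0555, 0.4727, 0.9099]
ee_rot: [-1.788, -1.977, -0.665]
force: [0.5, 0.3, 1.0]
width: 1.0
gripper_force: 0.0
```

Request:
jog_arm --pt "0.03 0.03 -0.06 0" --pt "0.06 0.06 -0.12 0"

```text
clock: 6.15
position: [0.0875, 0.4551, 0.9349]
ee_rot: [-1.756, -1.938, -0.725]
force: [-0.3, -0.4, 0.2]
width: 0.999
gripper_force: 0.0
```

```bash
python3 st.py
```

```text
6.15 [-1.886  0.068  0.586  0.398 -0.183  2.002 -1.351] [0.0875 0.4551 0.9349]
[[-0.11   0.993  0.034]
 [ 0.772  0.064  0.633]
 [ 0.626  0.096 -0.774]]
tilt 39.3 F [-0.3 -0.4  0.2] 0.9990276068031815 0.0
```

```bash
cat > plan.py <<'E'
from h import *
from cell import arm
Q=np.array([.51684,.11536,1.62421])
ex=np.array([np.cos(Q[2]),np.sin(Q[2]),0]);ey=np.array([-ex[1],ex[0],0]);O=np.array([Q[0],Q[1],0])
def sw(x,y,z): return O+(x*ex+y*ey+np.array([0,0,z]))/1000
def ws(p): v=np.asarray(p)-O; return np.array([v@ex,v@ey,v[2]])*1000
def now():
    s=arm.observe(); return s,np.array(s["position"]),R.from_rotvec(s["ee_rot"]).as_matrix()
def shift(pw,M,p): return (M.T@(np.asarray(pw)-p)).round(4)
def report():
    s,p,M=now(); print("t",round(s["clock"],2),"TCP stand",ws(p).round(1),"z",[round(float(M[:,2]@a),3) for a in(ex,ey)],"y",[round(float(M[:,1]@a),3) for a in(ex,ey)],round(M[2,1],3),"F",np.round([s["force"]@ex,s["force"]@ey,s["force"][2]],1),"w",round(s["width"]*91.8,1),"gf",round(s["gripper_force"],1)); return s,p,M
E
python3 - <<'E'
from plan import *
s,p,M=report()
dot=np.array([.5257,.0568]);h2=np.array([.5343,-.0012]);u=(dot-h2)/np.linalg.norm(dot-h2)
g=np.r_[dot-u*.0635,.0265];print("grasp",g,ws(g))
pre=g-.12*M[:,2];print("pre",pre,shift(pre,M,p))
E
```

```text
t 6.15 TCP stand [362.2 410.6 934.9] z [0.63, -0.067] y [0.011, -0.995] 0.096 F [-0.4  0.3  0.2] w 91.7 gf 0.0
grasp [ 0.53501369 -0.00601326  0.0265    ] [-122.17041941  -11.66786175   26.5       ]
pre [ 0.53096365 -0.08194053  0.11933666] [-0.9742  0.3278  0.3061]
```

Request:
jog_arm --pt "-0.054 0.018 0.017 0.02" --pt "-0.108 0.036 0.034 0.04" --pt "-0.162 0.055 0.051 0.06" --pt "-0.216 0.073 0.068 0.08" --pt "-0.27 0.091 0.085 0.08" --pt "-0.325 0.109 0.102 0.08" --pt "-0.38 0.128 0.119 0.08" --pt "-0.434 0.146 0.136 0.08" --pt "-0.488 0.164 0.153 0.08" --pt "-0.542 0.182 0.17 0.08" --pt "-0.6 0.2 0.187 0.08" --pt "-0.65 0.219 0.204 0.08" --pt "-0.7 0.237 0.221 0.08" --pt "-0.75 0.255 0.238 0.08" --pt "-0.8 0.27 0.251 0.08" --pt "-0.8 0.27 0.251 0.08"

```text
clock: 8.15
position: [0.3963, 0.0614, 0.3378]
ee_rot: [-1.845, -1.873, -0.703]
force: [2.5, -30.0, -10.5]
width: 0.998
gripper_force: 0.0
```

```bash
python3 st.py; python3 - <<'E'
from plan import *
s,p,M=report()
g=np.array([ 0.53501369,-0.00601326,0.0265]);pre=g-.09*M[:,2];print("pre",pre,shift(pre,M,p))
E
```

```text
8.15 [-1.362 -0.439  1.319  2.082 -0.267  1.092  0.082] [0.3963 0.0614 0.3378]
[[-0.034  0.998  0.054]
 [ 0.787 -0.007  0.617]
 [ 0.616  0.063 -0.785]]
tilt 38.2 F [  2.5 -30.  -10.5] 0.997723162991495 0.0
t 8.15 TCP stand [-47.4 123.2 337.8] z [0.613, -0.087] y [-0.06, -0.996] 0.063 F [-30.1  -0.9 -10.5] w 91.6 gf 0.0
pre [ 0.53013639 -0.06150617  0.09718769] [-0.2494  0.1192  0.1204]
```

```bash
python3 - <<'E'
from plan import *
a=arm.get_image("scene");b=arm.get_image("side")
cv2.imwrite("pics/p1.png",np.vstack([a["color"][:260,150:550],b["color"][:300,0:400]])[:,:,::-1])
report()
E
python3 st.py
```

```text
t 8.25 TCP stand [-46.  125.3 337.3] z [0.613, -0.083] y [-0.057, -0.997] 0.06 F [-0.5  0.3  0.9] w 91.3 gf 0.0
8.25 [-1.36  -0.437  1.316  2.084 -0.269  1.094  0.082] [0.3942 0.0628 0.3373]
[[-0.034  0.998  0.05 ]
 [ 0.787 -0.004  0.617]
 [ 0.616  0.06  -0.785]]
tilt 38.2 F [-0.2 -0.5  0.9] 0.9949581680543377 0.0
```

View pics/p1.png

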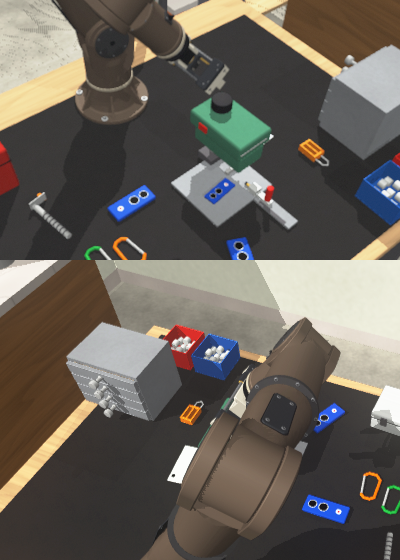

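The picture shows the leaned gripper above and behind the stand, touching nothing; the 30 N was a transient from braking. Two joints sit at their limits, so I'll go on outward slowly.

Request:
jog_arm --pt "-0.035 0.015 0.0 0" --pt "-0.07 0.03 0.01 0" --pt "-0.1 0.05 0.02 0" --pt "-0.13 0.07 0.03 0" --pt "-0.16 0.08 0.045 0" --pt "-0.19 0.1 0.06 0" --pt "-0.22 0.11 0.075 0" --pt "-0.25 0.12 0.09 0" --pt "-0.25 0.12 0.105 0" --pt "-0.25 0.12 0.12 0" --pt "-0.25 0.12 0.12 0"

```text
clock: 9.62
position: [0.3578, 0.0291, 0.2754]
ee_rot: [-1.901, -1.894, -0.711]
force: [0.0, -0.4, 0.2]
width: 0.997
gripper_force: 0.0
```

```bash
python3 st.py; python3 - <<'E'
from plan import *
s,p,M=report()
g=np.array([ 0.53501369,-0.00601326,0.0265]);pre=g-.09*M[:,2];print("pre",pre,shift(pre,M,p))
E
```

```text
9.62 [-1.231 -0.437  1.317  2.24  -0.251  0.972  0.208] [0.3578 0.0291 0.2754]
[[-0.027  0.995  0.095]
 [ 0.812 -0.034  0.583]
 [ 0.583  0.093 -0.807]]
tilt 36.2 F [ 0.  -0.4  0.2] 0.9969492006857804 0.0
t 9.62 TCP stand [-77.6 163.4 275.4] z [0.577, -0.126] y [-0.087, -0.992] 0.093 F [-0.4 -0.   0.2] w 91.5 gf 0.0
pre [ 0.52642693 -0.05848449  0.09911569] [-0.1785  0.1543  0.1072]
```

The arm has run into a bad elbow configuration, with q2 and q3 at their limits. I'll fit a kinematic model to the poses seen so far and plan a way out.

```bash
cat > kin.py <<'E'
from h import *
import itertools
from scipy.optimize import least_squares
J=np.array([[-1.21757,.43499,.02496,1.57386,-.01162,1.13402,-.07511],[-1.561,1.067,-1.12,.127,1.092,1.979,-1.57],[-1.599,1.082,-1.268,.083,1.262,2.002,-1.57],[-1.857,.4,.409,.696,-.145,2.002,-1.443],[-2.202,.16,.716,.703,-.114,2.002,-1.473],[-2.493,.11,.995,.572,-.105,2.002,-1.491],[-1.886,.068,.586,.398,-.183,2.002,-1.351],[-1.362,-.439,1.319,2.082,-.267,1.092,.082],[-1.36,-.437,1.316,2.084,-.269,1.094,.082],[-1.231,-.437,1.317,2.24,-.251,.972,.208]])
P=np.array([[.275,.561,.2375],[.0123,.8928,.3536],[-.0073,.8932,.3515],[.0041,.6166,.6343],[-.0045,.5168,.7713],[-.017,.4923,.8565],[.0875,.4551,.9349],[.3963,.0614,.3378],[.3942,.0628,.3373],[.3578,.0291,.2754]])
def O(*r): return np.array(r).reshape(3,3)
M=[O(-.898,.44,0,.44,.898,-.001,0,-.001,-1),O(-.105,.994,.023,.994,.104,.04,.038,.027,-.999),O(-.103,.994,.028,.994,.102,.034,.031,.032,-.999),O(-.106,.994,.03,.992,.103,.067,.063,.037,-.997),O(-.103,.994,.02,.948,.092,.306,.302,.051,-.952),O(-.107,.994,.02,.872,.084,.482,.477,.068,-.876),O(-.11,.993,.034,.772,.064,.633,.626,.096,-.774),O(-.034,.998,.054,.787,-.007,.617,.616,.063,-.785),O(-.034,.998,.05,.787,-.004,.617,.616,.06,-.785),O(-.027,.995,.095,.812,-.034,.583,.583,.093,-.807)]
M=R.from_matrix(np.array(M)); N=len(P)
AX="zyzyzyz"
def rots(q,sg,o):
    r=R.from_euler("z",o[0]);out=[r]
    for i in range(7):
        r=r*R.from_euler(AX[i],sg[i]*q[...,i]) if i else R.from_euler("z",o[0]+sg[0]*q[...,0]); out.append(r)
    return out
if __name__=="__main__":
    best=[]
    for sg in itertools.product([1,-1],repeat=7):
        if sg[1]!=1: continue
        def f(o): return (M.inv()*(rots(J,sg,o)[-1]*R.from_euler("z",o[1]))).as_rotvec().ravel()
        for a in(0,2.,4.):
          for b in(0,2.,4.):
            r=least_squares(f,[a,b],max_nfev=40);best.append((r.cost,sg,r.x))
    best.sort(key=lambda t:t[0]); print(best[:3],best[10][0])
    _,sg,o=best[0]; rs=rots(J,sg,o)
    # positions: sum R_i d_i
    A=np.vstack([np.hstack([np.eye(3)]+[rs[i].as_matrix()[k] for i in range(1,8)]) for k in range(N)])
    lam=1e-3
    x=np.linalg.solve(A.T@A+lam**2*np.eye(24),A.T@P.ravel()); print(x.reshape(8,3).round(3)); print((A@x-P.ravel()).reshape(-1,3).round(4))
    pickle.dump((sg,o,x),open("kin.pkl","wb"))
E
python3 kin.py
```

```text
[(np.float64(2.3934021639649392e-06), (-1, 1, -1, 1, -1, 1, -1), array([6.28335691, 7.85422287])), (np.float64(2.3934021639650574e-06), (-1, 1, -1, 1, -1, 1, -1), array([6.28335691, 1.57103756])), (np.float64(2.3934021639650714e-06), (-1, 1, -1, 1, -1, 1, -1), array([6.28335691, 1.57103756]))] 1.9821629127437577
[[-0.     0.     0.136]
 [ 0.    -0.018  0.136]
 [-0.    -0.018  0.279]
 [ 0.    -0.008  0.279]
 [-0.    -0.008  0.214]
 [ 0.    -0.     0.214]
 [ 0.    -0.     0.18 ]
 [-0.    -0.     0.18 ]]
[[ 0.      0.     -0.    ]
 [-0.0002 -0.0001 -0.0002]
 [ 0.0002  0.0001  0.0002]
 [ 0.0001 -0.0001  0.0001]
 [-0.      0.0002 -0.0001]
 [ 0.     -0.0001  0.0001]
 [-0.0001 -0.     -0.    ]
 [-0.0002  0.0001 -0.0002]
 [ 0.0001 -0.0002  0.0001]
 [ 0.0001  0.      0.0001]]
```

```bash
cat > ik.py <<'E'
from kin import rots
from plan import *
from scipy.optimize import least_squares
sg,o,x=pickle.load(open("kin.pkl","rb")); X=x.reshape(8,3)
LO=np.array([-2.62,-.44,-1.27,.08,-1.32,.12,-2.74]);HI=np.array([2.62,2.09,1.32,2.57,4.46,2,2.74])
def fk(q):
    rs=rots(np.atleast_2d(q),sg,o); p=X[0]+sum(rs[i].apply(X[i]) for i in range(1,8)); return p[0],(rs[-1]*R.from_euler("z",o[1]))[0]
def pose(lean,sgn,rollz=0):
    z=np.sin(lean)*ex-np.array([0,0,np.cos(lean)]); y=sgn*ey; return R.from_matrix(np.stack([np.cross(y,z),y,z],1))
def ik(p,Ro,q0,w=.3):
    def f(q):
        a,b=fk(q); return np.r_[a-p,w*(Ro.inv()*b).as_rotvec()]
    return least_squares(f,np.clip(q0,LO+1e-6,HI-1e-6),bounds=(LO,HI),max_nfev=60)
E
python3 - <<'E'
from ik import *
rng=np.random.default_rng(0)
for lean in(40,):
  for sgn in(-1,1):
    Ro=pose(np.radians(lean),sgn)
    for nm,p in(("start",sw(-122,-10,27)),("end",sw(-63.5,0,27)),("pre",sw(-180,-8,97))):
        sol=[]
        for k in range(40):
            r=ik(p,Ro,rng.uniform(LO,HI))
            if r.cost<1e-8: sol.append(r.x)
        print(lean,sgn,nm,len(sol)); 
        for q in sorted(sol,key=lambda q:-np.min(np.minimum(q-LO,HI-q)/(HI-LO)))[:3]: print("  ",q.round(2))
E
```

```text
40 -1 start 9
   [ 0.86  0.94 -0.83  1.82 -0.04  0.79  0.3 ]
   [ 0.67  0.83 -0.52  1.84 -0.4   0.82  0.62]
   [ 0.87  0.95 -0.86  1.82 -0.    0.79  0.27]
40 -1 end 12
   [ 0.68  0.84 -0.66  1.92 -0.32  0.69  0.48]
   [ 0.65  0.82 -0.61  1.92 -0.39  0.71  0.54]
   [ 0.8   0.93 -0.86  1.91 -0.05  0.68  0.24]
40 -1 pre 10
   [ 0.89  0.82 -0.76  1.74 -0.16  0.99  0.41]
   [ 0.94  0.85 -0.84  1.73 -0.08  0.99  0.34]
   [ 0.73  0.74 -0.48  1.75 -0.39  1.02  0.62]
40 1 start 4
   [ 0.69  0.84 -0.54  1.84 -0.37  0.81 -2.54]
   [ 0.71  0.85 -0.58  1.83 -0.34  0.81 -2.57]
   [ 0.78  0.89 -0.7   1.83 -0.2   0.79 -2.7 ]
40 1 end 4
   [ 0.29  0.73 -0.08  1.95 -0.84  0.88 -2.18]
   [ 0.47  0.76 -0.34  1.93 -0.65  0.78 -2.35]
   [ 0.56  0.79 -0.47  1.93 -0.53  0.74 -2.46]
40 1 pre 0
```

```bash
cat > sim.py <<'E'
from ik import *
import kin
def jac(q):
    p0,r0=fk(q);Jm=np.zeros((6,7));h=1e-5
    for i in range(7):
        d=q.copy();d[i]+=h;p,r=fk(d);Jm[:3,i]=(p-p0)/h;Jm[3:,i]=(r*r0.inv()).as_rotvec()/h
    return Jm,p0,r0
SP=np.array([2.22,2.22,3.01,3.01,3.14,3.14,3.14])*.7/8
def row(q,p,Ro,lam=.05,n=15,clip=None):
    q0=q.copy()
    pa,ra=fk(q); 
    for _ in range(n):
        Jm,p0,r0=jac(q); e=np.r_[p-p0,(Ro*r0.inv()).as_rotvec()]
        # step towards
        if np.linalg.norm(e)<1e-5: break
        en=np.linalg.norm(e[:3]); ea=np.linalg.norm(e[3:])
        q=np.clip(q+Jm.T@np.linalg.solve(Jm@Jm.T+lam**2*np.eye(6),e),LO,HI)
    d=q-q0;k=max(1,np.max(np.abs(d)/SP)); return q0+d/k
def call(q,rows,**k):
    p0,r0=fk(q);pc,rc=p0,r0
    for m in rows:
        pt=p0+r0.apply(m[:3]);rt=r0*R.from_euler("z",m[3])
        pc,rc=fk(q)
        d=pt-pc;s=min(1,.0625/max(1e-9,np.linalg.norm(d)));w=(rt*rc.inv()).as_rotvec();s2=min(1,.187/max(1e-9,np.linalg.norm(w)))
        q=row(q,pc+d*s,R.from_rotvec(w*s2)*rc,**k)
    return q
E
cat > t.py <<'E'
from sim import *
up=[[0,0,-.06,0],[0,0,-.12,0]];up2=[[.02,0,-.06,0],[.04,0,-.12,0]];up3=[[.03,0,-.06,0],[.06,0,-.12,0]];up4=[[.03,.03,-.06,0],[.06,.06,-.12,0]]
f1=[[.054*i/1,0,0,0] for i in[1]]
T=[(3,[up]*3,4),(4,[up2,up2,up3],5),(5,[up4]*3,6),
(6,[[[-.0535*i,.0181*i,.0168*i,min(.08,.02*i)] for i in range(1,16)]+[[-.8,.27,.251,.08]]],7)]
for lam in(.01,.05,.1,.2):
  for a,cs,b in T:
    q=kin.J[a].copy()
    for c in cs:q=call(q,c,lam=lam)
    print(lam,a,q.round(2),"true",kin.J[b].round(2))
E
python3 t.py
```

```text
0.01 3 [-1.29  0.61  0.7   0.13 -1.01  2.   -1.59] true [-2.2   0.16  0.72  0.7  -0.11  2.   -1.47]
0.01 4 [-1.34  0.63  0.4   0.09 -0.84  2.   -2.  ] true [-2.49  0.11  1.    0.57 -0.1   2.   -1.49]
0.01 5 [-1.83  0.36  0.71  0.25 -0.51  2.   -1.66] true [-1.89  0.07  0.59  0.4  -0.18  2.   -1.35]
0.01 6 [-1.61 -0.44  1.32  2.11 -0.17  0.99  0.04] true [-1.36 -0.44  1.32  2.08 -0.27  1.09  0.08]
0.05 3 [-1.62  0.51  0.7   0.08 -0.68  2.   -1.56] true [-2.2   0.16  0.72  0.7  -0.11  2.   -1.47]
0.05 4 [-1.56  0.37  0.84  0.08 -0.91  2.   -1.62] true [-2.49  0.11  1.    0.57 -0.1   2.   -1.49]
0.05 5 [-1.37  0.31  0.8   0.08 -1.01  2.   -1.56] true [-1.89  0.07  0.59  0.4  -0.18  2.   -1.35]
0.05 6 [-1.61 -0.44  1.32  2.11 -0.17  0.99  0.05] true [-1.36 -0.44  1.32  2.08 -0.27  1.09  0.08]
0.1 3 [-1.77  0.4   0.57  0.08 -0.39  2.   -1.5 ] true [-2.2   0.16  0.72  0.7  -0.11  2.   -1.47]
0.1 4 [-1.89  0.26  0.77  0.08 -0.5   2.   -1.53] true [-2.49  0.11  1.    0.57 -0.1   2.   -1.49]
0.1 5 [-1.58  0.22  0.78  0.08 -0.73  2.   -1.43] true [-1.89  0.07  0.59  0.4  -0.18  2.   -1.35]
0.1 6 [-1.57 -0.44  1.32  2.12 -0.19  0.99  0.05] true [-1.36 -0.44  1.32  2.08 -0.27  1.09  0.08]
0.2 3 [-1.82  0.38  0.48  0.21 -0.25  2.   -1.48] true [-2.2   0.16  0.72  0.7  -0.11  2.   -1.47]
0.2 4 [-1.95  0.26  0.71  0.12 -0.36  2.   -1.51] true [-2.49  0.11  1.    0.57 -0.1   2.   -1.49]
0.2 5 [-1.65  0.19  0.81  0.12 -0.66  2.   -1.36] true [-1.89  0.07  0.59  0.4  -0.18  2.   -1.35]
0.2 6 [-1.49 -0.44  1.32  2.12 -0.21  1.03  0.08] true [-1.36 -0.44  1.32  2.08 -0.27  1.09  0.08]
```

```bash
cat > fast.py <<'E'
from sim import *
Lz=[(0,-.036,0),]
def Rz(a): c,s=np.cos(a),np.sin(a); return np.array([[c,-s,0],[s,c,0],[0,0,1]])
def Ry(a): c,s=np.cos(a),np.sin(a); return np.array([[c,0,s],[0,1,0],[-s,0,c]])
RT=Rz(o[1])
def fkj(q):
    Rm=Rz(o[0]);p=X[0].copy();ax=[];og=[]
    for i in range(7):
        a=Rm[:,2] if i%2==0 else Rm[:,1]; ax.append(sg[i]*a);og.append(p.copy())
        Rm=Rm@(Rz if i%2==0 else Ry)(sg[i]*q[i]); p=p+Rm@X[i+1]
    Jm=np.zeros((6,7))
    for i in range(7): Jm[:3,i]=np.cross(ax[i],p-og[i]);Jm[3:,i]=ax[i]
    return p,Rm@RT,Jm
def rv(A):
    v=np.array([A[2,1]-A[1,2],A[0,2]-A[2,0],A[1,0]-A[0,1]])/2;s=np.linalg.norm(v);t=np.arctan2(s,(np.trace(A)-1)/2)
    return v*(t/s if s>1e-9 else 1)
def go(q,pt,Rt,lam=.05,rows=60,log=None):
    """straight line like the interface to pt,Rt"""
    for _ in range(rows):
        p,Rm,_j=fkj(q);d=pt-p;w=rv(Rt@Rm.T);nd,nw=np.linalg.norm(d),np.linalg.norm(w)
        if nd<1e-3 and nw<3e-3: break
        k=min(1,.055/max(nd,1e-9),.17/max(nw,1e-9)); pg=p+d*k;Rg=R.from_rotvec(w*k).as_matrix()@Rm;q0=q
        for _ in range(4):
            p,Rm,Jm=fkj(q);e=np.r_[pg-p,rv(Rg@Rm.T)]
            q=np.clip(q+Jm.T@np.linalg.solve(Jm@Jm.T+lam**2*np.eye(6),e),LO,HI)
        dq=q-q0;q=q0+dq/max(1,np.max(np.abs(dq)/SP))
        if log is not None: log.append(q)
        if np.max(np.abs(q-q0))<1e-3: break
    return q
def err(q,pt,Rt):
    p,Rm,_=fkj(q);return np.linalg.norm(pt-p),np.linalg.norm(rv(Rt@Rm.T))
E
cat > search.py <<'E'
from fast import *
import time
s=arm.observe();q0=np.array(s["joints"]);p0,R0,_=fkj(q0);print(err(q0,np.array(s["position"]),R.from_rotvec(s["ee_rot"]).as_matrix()))
Rt=R0
pre=sw(-178,-8,97)
rng=np.random.default_rng(1);t=time.time();res=[]
while time.time()-t<150:
    n=rng.integers(1,4);q=q0;W=[];ok=True
    for k in range(n):
        w=np.array([rng.uniform(-.1,.85),rng.uniform(-.5,.8),rng.uniform(.35,.9)]);sp=rng.choice([0,0,1.2,-1.2,2.2,-2.2])
        lg=[];q=go(q,w,R0@Rz(sp),log=lg);W.append((w.round(2),sp,len(lg)))
    lg=[];q=go(q,sw(-200,0,350),Rt,log=lg);
    a=err(q,sw(-200,0,350),Rt)
    q=go(q,pre,Rt,log=lg);e=err(q,pre,Rt)
    mg=np.min(np.minimum(q-LO,HI-q))
    res.append((a[0]+e[0]+.3*e[1]-.05*min(mg,.3),W,q.round(2),np.round(e,3),np.round(a,3)))
res.sort(key=lambda r:r[0]);print(len(res))
for r in res[:6]: print(r)
E
python3 search.py
```

```text
(np.float64(0.0002159646550808764), np.float64(0.0001443624718731305))
334
(np.float64(-0.014999994480703185), [(array([0.1 , 0.05, 0.75]), np.float64(0.0), 18), (array([0.  , 0.73, 0.72]), np.float64(2.2), 29)], array([ 0.7 ,  0.64, -0.41,  1.88, -0.51,  0.85,  0.72]), array([0., 0.]), array([0., 0.]))
(np.float64(-0.01499999198044513), [(array([ 0.21, -0.2 ,  0.46]), np.float64(-2.2), 17), (array([0.23, 0.72, 0.66]), np.float64(1.2), 56)], array([ 0.81,  0.68, -0.58,  1.87, -0.38,  0.82,  0.59]), array([0., 0.]), array([0., 0.]))
(np.float64(-0.014999991839090442), [(array([-0.08, -0.11,  0.9 ]), np.float64(-2.2), 60), (array([0.15, 0.6 , 0.68]), np.float64(0.0), 22)], array([ 0.74,  0.65, -0.48,  1.88, -0.46,  0.84,  0.67]), array([0., 0.]), array([0., 0.]))
(np.float64(-0.01499998901727241), [(array([0.29, 0.13, 0.61]), np.float64(0.0), 7), (array([0.03, 0.05, 0.64]), np.float64(-2.2), 55), (array([0.31, 0.28, 0.62]), np.float64(0.0), 13)], array([ 0.79,  0.67, -0.56,  1.88, -0.4 ,  0.82,  0.61]), array([0., 0.]), array([0., 0.]))
(np.float64(-0.014999985429505957), [(array([0.03, 0.02, 0.46]), np.float64(1.2), 46)], array([ 0.62,  0.62, -0.31,  1.89, -0.59,  0.88,  0.78]), array([0., 0.]), array([0., 0.]))
(np.float64(-0.014999984348409984), [(array([0.78, 0.67, 0.62]), np.float64(-2.2), 45), (array([0.45, 0.19, 0.36]), np.float64(1.2), 22), (array([0.04, 0.22, 0.73]), np.float64(-2.2), 60)], array([ 0.72,  0.65, -0.45,  1.88, -0.49,  0.84,  0.69]), array([0., 0.]), array([0., 0.]))
```

```bash
cat > s2.py <<'E'
from fast import *
import time
s=arm.observe();q0=np.array(s["joints"]);p0,R0,_=fkj(q0)
rng=np.random.default_rng(2);t=time.time();res=[]
hi=sw(-200,0,350);pre=sw(-178,-8,97)
while time.time()-t<100:
    w=np.array([rng.uniform(-.35,.25),rng.uniform(.3,.75),rng.uniform(.45,.9)]);sp=rng.choice([0,0,.6,-.6])
    lg=[];q=go(q0,w,R0@Rz(sp),log=lg);a=err(q,w,R0@Rz(sp));qm=q
    m=[];q=go(q,hi,R0,log=m);b=err(q,hi,R0)
    q=go(q,pre,R0,log=m);c=err(q,pre,R0)
    res.append((sum(a)+sum(b)+sum(c),w.round(2),sp,np.round([a,b,c],3).tolist(),qm.round(2),q.round(2),len(lg),len(m)))
res.sort(key=lambda r:r[0]);print(len(res))
for r in res[:10]: print(*r[1:])
E
python3 s2.py
```

```text
550
[0.11 0.75 0.46] 0.0 [[0.0, 0.0], [0.0, 0.0], [0.0, 0.0]] [-1.24  0.25 -0.36  1.49  0.25  0.8  -1.69] [-0.06  0.7   0.69  1.95 -1.07  1.26  1.26] 15 23
[0.17 0.41 0.54] 0.0 [[0.0, 0.0], [0.0, 0.0], [0.0, 0.0]] [-0.78 -0.34 -0.23  1.82 -0.34  1.07 -0.96] [-0.2   0.8   0.94  1.96 -1.17  1.43  1.36] 10 18
[0.16 0.71 0.45] 0.0 [[0.0, 0.0], [0.0, 0.0], [0.0, 0.0]] [-1.23  0.19 -0.24  1.57  0.11  0.76 -1.51] [-0.09  0.72  0.74  1.95 -1.09  1.29  1.28] 14 22
[-0.02  0.48  0.52] 0.0 [[0.0, 0.0], [0.0, 0.0], [0.0, 0.0]] [-0.53 -0.4  -0.83  1.81 -0.34  0.98 -1.32] [-0.2   0.8   0.93  1.96 -1.17  1.42  1.35] 13 21
[0.18 0.72 0.58] 0.6 [[0.0, 0.0], [0.0, 0.0], [0.0, 0.0]] [-1.13  0.21 -0.35  1.25  0.11  1.06 -2.07] [-0.03  0.68  0.63  1.95 -1.05  1.23  1.24] 15 22
[0.24 0.36 0.63] 0.6 [[0.0, 0.0], [0.0, 0.0], [0.0, 0.0]] [-0.69 -0.29 -0.08  1.59 -0.39  1.33 -1.38] [-0.16  0.76  0.86  1.96 -1.14  1.37  1.33] 10 16
[0.23 0.33 0.54] -0.6 [[0.0, 0.0], [0.0, 0.0], [0.0, 0.0]] [-0.99 -0.4   0.11  1.85 -0.29  1.14 -0.24] [-0.22  0.83  0.99  1.96 -1.19  1.47  1.38] 8 19
[0.23 0.42 0.57] 0.6 [[0.0, 0.0], [0.0, 0.0], [0.0, 0.0]] [-0.74 -0.24 -0.17  1.71 -0.36  1.12 -1.46] [-0.15  0.76  0.84  1.96 -1.13  1.36  1.32] 10 17
[0.16 0.37 0.72] 0.0 [[0.0, 0.0], [0.0, 0.0], [0.0, 0.0]] [-0.72 -0.31 -0.22  1.36 -0.33  1.5  -1.03] [-0.2   0.8   0.94  1.96 -1.17  1.43  1.36] 12 18
[0.22 0.38 0.52] 0.6 [[0.0, 0.0], [0.0, 0.0], [0.0, 0.0]] [-0.7  -0.32 -0.14  1.87 -0.42  1.06 -1.35] [-0.16  0.77  0.87  1.96 -1.15  1.38  1.33] 9 16
```

```bash
python3 - <<'E'
from fast import *
s,p,M=now();q0=np.array(s["joints"])
for w in([0,.5,.55],[-.1,.55,.6],[-.2,.5,.6]):
    q=go(q0,np.array(w),M);print(w,shift(w,M,p),err(q,np.array(w),M),q.round(2))
E
```

```text
[0, 0.5, 0.55] [ 0.5521 -0.3464  0.0188] (np.float64(6.810527927448284e-07), np.float64(2.8389511149284426e-07)) [-0.53 -0.33 -0.84  1.71 -0.27  1.02 -1.36]
[-0.1, 0.55, 0.6] [ 0.6246 -0.4429 -0.0019] (np.float64(1.4961190902189782e-05), np.float64(5.316462879835652e-06)) [-0.26 -0.31 -1.26  1.47 -0.2   1.14 -1.58]
[-0.2, 0.5, 0.6] [ 0.5867 -0.5407 -0.0406] (np.float64(0.0008250292579116086), np.float64(0.002497855932511317)) [-0.37 -0.44 -1.22  1.46 -0.26  1.21 -1.68]
```

Request:
jog_arm --pt "0.046 -0.029 0.002 0" --pt "0.092 -0.058 0.003 0" --pt "0.138 -0.087 0.005 0" --pt "0.184 -0.115 0.006 0" --pt "0.23 -0.144 0.008 0" --pt "0.276 -0.173 0.009 0" --pt "0.322 -0.202 0.011 0" --pt "0.368 -0.231 0.013 0" --pt "0.414 -0.26 0.014 0" --pt "0.46 -0.289 0.016 0" --pt "0.506 -0.318 0.017 0" --pt "0.552 -0.346 0.019 0" --pt "0.552 -0.346 0.019 0"

```text
clock: 11.25
position: [0.0104, 0.4877, 0.5421]
ee_rot: [-1.898, -1.895, -0.711]
force: [-0.1, 1.0, -0.6]
width: 0.998
gripper_force: 0.0
```

```bash
python3 st.py; python3 -c "
from plan import *
report()"
```

```text
11.25 [-0.737 -0.311 -0.7    1.751 -0.189  0.999 -1.429] [0.0104 0.4877 0.5421]
[[-0.029  0.995  0.094]
 [ 0.811 -0.032  0.584]
 [ 0.584  0.093 -0.807]]
tilt 36.2 F [-0.1  1.  -0.6] 0.9983997920263041 0.0
t 11.25 TCP stand [398.9 485.8 542.1] z [0.578, -0.125] y [-0.085, -0.992] 0.093 F [ 1.   0.  -0.6] w 91.7 gf 0.0
```

```bash
python3 - <<'E'
from fast import *
s,p,M=now();q0=np.array(s["joints"])
for w in([-.4,.25,.6],[-.3,.3,.7],[-.35,.2,.8],[-.4,.25,.9],[-.3,.2,.95]):
    w=np.array(w);lg=[];q=go(q0,w,M,log=lg);e=err(q,w,M);pp,Rm,_=fkj(q);z=Rm[:,2];print(w,shift(w,M,p),np.round(e,3),q.round(2),len(lg),"z st",(z@ex).round(3),(z@ey).round(3),"level",Rm[2,1].round(3),"y",(Rm[:,1]@ex).round(3))
print(shift(p+[0,0,.1],M,p))
E
```

```text
[-0.4   0.25  0.6 ] [-0.1473 -0.3954 -0.2241] [0.069 0.117] [-0.92 -0.44 -1.27  1.36 -0.01  1.5  -2.36] 15 z st 0.538 -0.103 level 0.019 y -0.159
[-0.3  0.3  0.7] [-0.0512 -0.2882 -0.2661] [0.001 0.002] [-0.91 -0.44 -1.13  1.22 -0.01  1.61 -2.11] 16 z st 0.576 -0.124 level 0.092 y -0.085
[-0.35  0.2   0.8 ] [-0.0726 -0.3255 -0.4099] [0.018 0.026] [-0.72 -0.44 -1.27  0.77 -0.07  1.98 -2.13] 17 z st 0.567 -0.113 level 0.072 y -0.093
[-0.4   0.25  0.9 ] [ 0.0278 -0.3675 -0.4661] [0.135 0.365] [ 0.32 -0.41 -1.27  0.08 -1.    2.   -2.17] 28 z st 0.75 0.092 level -0.203 y -0.057
[-0.3   0.2   0.95] [ 0.0135 -0.2617 -0.5262] [0.169 0.441] [ 0.33 -0.28 -1.27  0.08 -0.92  2.   -2.07] 37 z st 0.8 0.103 level -0.237 y -0.05
[ 0.0584  0.0093 -0.0807]
```

Request:
jog_arm --pt "-0.007 -0.033 -0.041 0" --pt "-0.015 -0.065 -0.082 0" --pt "-0.022 -0.098 -0.123 0" --pt "-0.029 -0.13 -0.164 0" --pt "-0.036 -0.163 -0.205 0" --pt "-0.044 -0.195 -0.246 0" --pt "-0.051 -0.228 -0.287 0" --pt "-0.058 -0.26 -0.328 0" --pt "-0.065 -0.293 -0.369 0" --pt "-0.073 -0.326 -0.41 0" --pt "-0.073 -0.326 -0.41 0"

```text
clock: 12.62
position: [-0.3359, 0.2001, 0.7987]
ee_rot: [-1.892, -1.889, -0.7]
force: [0.2, 1.2, 0.1]
width: 0.997
gripper_force: 0.0
```

```bash
python3 st.py; python3 -c "
from plan import *
s,p,M=report()
print(shift(p+[0,0,.1],M,p))"
```

```text
12.62 [-0.808 -0.437 -1.266  0.819 -0.015  1.955 -2.164] [-0.3359  0.2001  0.7987]
[[-0.025  0.996  0.082]
 [ 0.809 -0.028  0.587]
 [ 0.587  0.081 -0.806]]
tilt 36.3 F [0.2 1.2 0.1] 0.9974281442626143 0.0
t 12.62 TCP stand [130.2 847.  798.7] z [0.582, -0.113] y [-0.081, -0.993] 0.081 F [ 1.2 -0.2  0.1] w 91.6 gf 0.0
[ 0.0587  0.0081 -0.0806]
```

Request:
jog_arm --pt "0.035 0.005 -0.048 0" --pt "0.07 0.01 -0.096 0"

```text
clock: 12.88
position: [-0.323, 0.2179, 0.8506]
ee_rot: [-1.839, -1.862, -0.713]
force: [0.2, -0.2, 0.0]
width: 1.0
gripper_force: 0.0
```

Request:
jog_arm --pt "0.035 0.005 -0.048 0" --pt "0.07 0.01 -0.096 0"

```text
clock: 13.12
position: [-0.3056, 0.2323, 0.888]
ee_rot: [-1.785, -1.828, -0.727]
force: [-0.3, -0.1, -0.4]
width: 1.005
gripper_force: 0.0
```

```bash
python3 st.py; python3 -c "
from plan import *
s,p,M=report()
print(shift(p+[0,0,.1],M,p))"
```

```text
13.12 [-0.64  -0.377 -1.267  0.579 -0.049  2.001 -2.026] [-0.3056  0.2323  0.888 ]
[[-0.034  0.999  0.025]
 [ 0.744  0.008  0.669]
 [ 0.668  0.041 -0.743]]
tilt 42.0 F [-0.3 -0.1 -0.4] 1.0050399988639682 0.0
t 13.12 TCP stand [160.7 815.  888. ] z [0.666, -0.061] y [-0.045, -0.998] 0.041 F [-0.1  0.3 -0.4] w 92.3 gf 0.0
[ 0.0668  0.0041 -0.0743]
```

Request:
jog_arm --pt "0.03 0.005 -0.05 0"

```text
clock: 13.25
position: [-0.2956, 0.2322, 0.9098]
ee_rot: [-1.748, -1.804, -0.739]
force: [-0.7, -0.3, -0.3]
width: 0.999
gripper_force: 0.0
```

```bash
cat > s3.py <<'E'
from fast import *
import time
s,p,M=report();q0=np.array(s["joints"])
hi=sw(-200,0,350);pre=sw(-178,-8,97);gr=sw(-122,-11,27);en=sw(-60,0,27)
rng=np.random.default_rng(3);t=time.time();res=[]
while time.time()-t<60:
    w=np.array([rng.uniform(-.2,.5),rng.uniform(.2,.75),rng.uniform(.4,.8)])
    q=q0;E=0;n=[]
    for tgt in(w,hi,pre,gr,en):
        lg=[];q=go(q,tgt,M,log=lg);e=err(q,tgt,M);E+=sum(e);n.append(len(lg))
        if tgt is w: qm=q
    mg=np.min(np.minimum(q-LO,HI-q))
    res.append((E-.1*min(.25,mg),w.round(2),n,qm.round(2),q.round(2),round(E,3)))
res.sort(key=lambda r:r[0]);print(len(res))
for r in res[:6]: print(*r[1:])
w=res[0][1];print(shift(w,M,p),"then",shift(hi,M,w))
E
python3 s3.py
```

```text
t 13.25 TCP stand [160.  805.  909.8] z [0.695, -0.045] y [-0.034, -0.999] 0.029 F [-0.3  0.7 -0.3] w 91.7 gf 0.0
135
[0.36 0.73 0.61] [17, 16, 5, 2, 2] [-1.14  0.3   0.18  1.13 -0.51  1.08 -0.86] [-0.07  0.82  0.49  2.01 -1.21  1.22  1.32] 0.0
[0.47 0.73 0.57] [19, 16, 5, 2, 2] [-1.1   0.46  0.43  1.03 -0.77  1.17 -0.62] [-0.08  0.82  0.51  2.01 -1.22  1.23  1.33] 0.0
[0.17 0.74 0.61] [14, 17, 5, 2, 2] [-1.12  0.18 -0.29  1.29 -0.09  0.92 -1.32] [-0.09  0.83  0.51  2.01 -1.22  1.23  1.33] 0.0
[0.37 0.64 0.76] [15, 16, 5, 2, 2] [-1.07  0.29  0.27  0.76 -0.56  1.47 -0.93] [-0.11  0.84  0.55  2.02 -1.23  1.26  1.34] 0.0
[0.46 0.66 0.7 ] [17, 16, 5, 2, 2] [-1.04  0.42  0.48  0.77 -0.78  1.45 -0.74] [-0.12  0.84  0.55  2.02 -1.23  1.26  1.34] 0.0
[0.18 0.72 0.45] [16, 16, 5, 2, 2] [-1.24  0.15 -0.1   1.69 -0.28  0.56 -1.12] [-0.13  0.85  0.58  2.02 -1.24  1.28  1.35] 0.0
[0.1256 0.6562 0.5667] then [-0.7707  0.1438 -0.3798]
```

Request:
jog_arm --pt "0.008 0.041 0.035 0" --pt "0.016 0.082 0.071 0" --pt "0.024 0.123 0.106 0" --pt "0.031 0.164 0.142 0" --pt "0.039 0.205 0.177 0" --pt "0.047 0.246 0.213 0" --pt "0.055 0.287 0.248 0" --pt "0.063 0.328 0.283 0" --pt "0.071 0.369 0.319 0" --pt "0.079 0.41 0.354 0" --pt "0.086 0.451 0.39 0" --pt "0.094 0.492 0.425 0" --pt "0.102 0.533 0.46 0" --pt "0.11 0.574 0.496 0" --pt "0.118 0.615 0.531 0" --pt "0.126 0.656 0.567 0" --pt "0.126 0.656 0.567 0"

```text
clock: 15.38
position: [0.3624, 0.7316, 0.6014]
ee_rot: [-1.757, -1.805, -0.728]
force: [0.2, -1.1, -1.0]
width: 0.998
gripper_force: 0.0
```

```bash
cat > chk.py <<'E'
from fast import *
s,p,M=report();q0=np.array(s["joints"]);print(q0.round(2))
q=q0
for t in(sw(-200,0,350),sw(-178,-8,97),sw(-122,-11,27),sw(-60,0,27)):
    q=go(q,t,M);print(shift(t,M,p),np.round(err(q,t,M),3),q.round(2))
E
python3 chk.py
```

```text
t 15.38 TCP stand [623.7 121.4 601.4] z [0.689, -0.042] y [-0.036, -0.999] 0.024 F [-1.1 -0.1 -1. ] w 91.6 gf 0.0
[-1.18  0.32  0.25  1.12 -0.54  1.09 -0.84]
[-0.7686  0.145  -0.3801] [0. 0.] [-0.01  0.49  0.74  1.6  -0.86  1.76  0.88]
[-0.9271  0.1461 -0.1815] [0. 0.] [ 0.04  0.78  0.62  1.84 -1.03  1.43  1.24]
[-0.9348  0.1454 -0.0922] [0. 0.] [-0.01  0.86  0.55  1.92 -1.15  1.3   1.32]
[-0.89    0.1322 -0.0499] [0. 0.] [-0.1   0.82  0.52  2.01 -1.22  1.23  1.32]
```

Request:
jog_arm --pt "-0.048 0.009 -0.024 0" --pt "-0.096 0.018 -0.048 0" --pt "-0.144 0.027 -0.071 0" --pt "-0.192 0.036 -0.095 0" --pt "-0.24 0.045 -0.119 0" --pt "-0.288 0.054 -0.143 0" --pt "-0.336 0.063 -0.166 0" --pt "-0.384 0.072 -0.19 0" --pt "-0.432 0.081 -0.214 0" --pt "-0.48 0.09 -0.238 0" --pt "-0.528 0.099 -0.261 0" --pt "-0.576 0.108 -0.285 0" --pt "-0.624 0.118 -0.309 0" --pt "-0.672 0.127 -0.333 0" --pt "-0.72 0.136 -0.356 0" --pt "-0.769 0.145 -0.38 0" --pt "-0.81 0.145 -0.33 0" --pt "-0.85 0.146 -0.28 0" --pt "-0.88 0.146 -0.24 0" --pt "-0.88 0.146 -0.24 0"

```text
clock: 17.88
position: [0.5318, -0.0622, 0.1708]
ee_rot: [-1.744, -1.797, -0.734]
force: [-0.7, -0.1, 1.2]
width: 0.999
gripper_force: 0.0
```

```bash
python3 - <<'E'
from fast import *
s,p,M=report();print(np.array(s["joints"]).round(2))
d={n:arm.get_image(n) for n in("wrist","scene","side")};d["M"]=M;d["p"]=p;pickle.dump(d,open("d1.pkl","wb"))
cv2.imwrite("pics/w1.png",d["wrist"]["color"][:,:,::-1])
for n,q in(("dot",sw(-59,-6,20)),("tip",sw(0,0,26)),("head",sw(-50,0,85))): print(n,proj(d["wrist"],q,True).round(0))
E
```

```text
t 17.88 TCP stand [-178.1   -5.4  170.8] z [0.699, -0.038] y [-0.033, -0.999] 0.022 F [-0.   0.7  1.2] w 91.7 gf 0.0
[ 0.01  0.68  0.67  1.8  -0.97  1.52  1.15]
dot [310. 193.]
tip [304. 148.]
head [304. 154.]
```

View pics/w1.png

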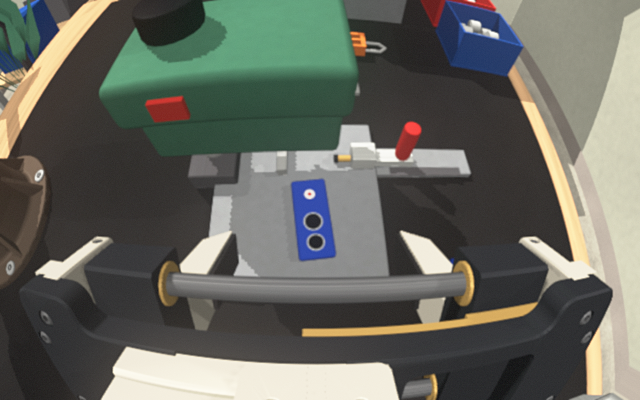

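The wrist picture shows the plate straight ahead: dot (309,194), holes (313,221) and (316,242), pad tip about (335,158), knob (410,140), fence end (282,160).

```bash
python3 - <<'E'
from fast import *
d=pickle.load(open("d1.pkl","rb"));w=d["wrist"];S=[]
# refine dot / corners by colour
hsv=cv2.cvtColor(w["color"],cv2.COLOR_RGB2HSV);m=cv2.inRange(hsv,(105,120,60),(130,255,255));m[:, :280]=0;m[:,345:]=0;m[:172]=0;m[275:]=0
m=cv2.morphologyEx(m,cv2.MORPH_CLOSE,np.ones((15,15)))
v,u=np.nonzero(m);pts=np.array([ws(atz(w,a,b,.02,True))[:2] for a,b in zip(u,v)],np.float32);rc=cv2.minAreaRect(pts);print("plate rect stand",rc)
for n,a in(("dot",(309,194)),("h1",(313,221)),("h2",(316,242))): print(n,ws(atz(w,*a,.02,True)).round(1))
print("pad",ws(atz(w,335,158,.015,True)).round(1),"knobtop",ws(atz(w,412,127,.077,True)).round(1))
s,p,M=report()
g=sw(-122,-9.5,28);print(shift(g,M,p))
E
```

```text
plate rect stand ((-88.88206481933594, -7.181499481201172), (93.99411010742188, 38.37535858154297), 5.234889507293701)
dot [-60.2  -4.6  20. ]
h1 [-93.4  -8.2  20. ]
h2 [-117.6  -10.6   20. ]
pad [ -8.3 -37.9  15. ] knobtop [  -7.9 -120.2   77. ]
t 18.02 TCP stand [-181.2   -7.7  175.5] z [0.696, -0.046] y [-0.034, -0.999] 0.031 F [-0.2  0.3  0.8] w 92.0 gf 0.0
[-0.0603 -0.0048  0.147 ]
```

Request:
jog_arm --pt "-0.03 -0.002 0.02 0" --pt "-0.06 -0.004 0.05 0" --pt "-0.06 -0.004 0.09 0" --pt "-0.06 -0.004 0.12 0" --pt "-0.06 -0.004 0.14 0" --pt "-0.06 -0.004 0.143 0" --pt "-0.06 -0.004 0.143 0" --pt "-0.06 -0.004 0.143 0"

```text
clock: 19.02
position: [0.5333, -0.0093, 0.0298]
ee_rot: [-1.749, -1.803, -0.741]
force: [-0.4, -0.6, 0.5]
width: 1.002
gripper_force: 0.0
```

```bash
python3 - <<'E'
from plan import *
s,p,M=report()
print(shift(sw(-123.5,-10.6,27),M,p))
E
```

```text
t 19.02 TCP stand [-125.3   -9.8   29.8] z [0.695, -0.046] y [-0.035, -0.999] 0.03 F [-0.6  0.4  0.5] w 92.0 gf 0.0
[-0.0006  0.0007  0.0033]
```

Request:
jog_arm --pt "-0.001 0.001 0.003 0" --pt "-0.001 0.001 0.003 0"

```text
clock: 19.27
position: [0.534, -0.007, 0.0262]
ee_rot: [-1.748, -1.802, -0.74]
force: [1.4, -1.9, 1.2]
width: 0.999
gripper_force: 0.9
```

Request:
jog_arm --pt "0 0 0 0" --pt "0 0 0 0" --pt "0 0 0 0" --pt "0 0 0 0" --pt "0 0 0 0" --pt "0 0 0 0" --hand 0.03 --newtons 6

```text
clock: 20.02
position: [0.5338, -0.0067, 0.0261]
ee_rot: [-1.748, -1.802, -0.74]
force: [0.5, -0.2, 0.0]
width: 0.445
gripper_force: 5.7
```

```bash
python3 - <<'E'
from fast import *
s,p,M=report()
d={n:arm.get_image(n) for n in("wrist","scene")};pickle.dump(d,open("d2.pkl","wb"))
c=cv2.resize(d["wrist"]["color"][80:280,200:440],None,fx=3,fy=3,interpolation=cv2.INTER_CUBIC);cv2.imwrite("pics/w2.png",c[:,:,::-1])
E
```

```text
t 20.02 TCP stand [-122.8  -10.4   26.1] z [0.696, -0.044] y [-0.034, -0.999] 0.029 F [-0.2 -0.5  0. ] w 40.8 gf 5.7
```

View pics/w2.png

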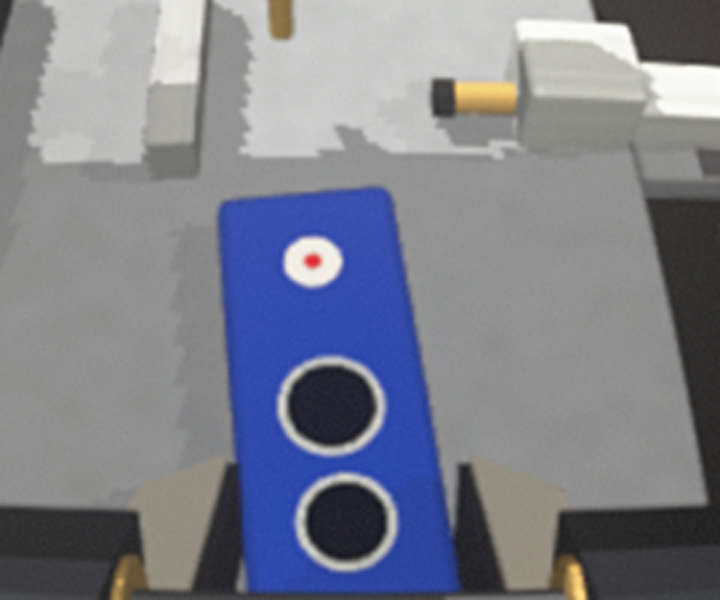

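The close-up shows everything needed. In the crop: drill tip (280,38), dot centre (313,261), fence end face corner about (197,85) at the top and (197,172) at the bottom, pad end (432,98), jaw block face (515,130).

```bash
cat > meas.py <<'E'
from fast import *
def C(p,o=(200,80),f=3): return ((p[0]+.5)/f-.5+o[0],(p[1]+.5)/f-.5+o[1])
E
python3 - <<'E'
from meas import *
w=pickle.load(open("d2.pkl","rb"))["wrist"]
for n,a,z in(("tip",(280,38),26),("dot",(313,261),20),("h1",(332,405),20),("h2",(347,522),20),("fence top corner -30,20,24",(197,85),24),("fence bot",(197,174),10),("pad end z15",(432,98),15),("bed jaw-side corner -175,-90",(706,503),10),("block face low corner (-23,face)",(520,148),10)):
    print(n,ws(atz(w,*C(a),z/1000,True)).round(1))
# tip by two views: this and d1? ray distance check
E
```

```text
tip [ 2.   2.3 26. ]
dot [-59.7  -5.   20. ]
h1 [-93.1  -8.2  20. ]
h2 [-117.1  -10.3   20. ]
fence top corner -30,20,24 [-11.4  22.2  24. ]
fence bot [-27.8  22.6  10. ]
pad end z15 [ -8.6 -35.4  15. ]
bed jaw-side corner -175,-90 [-114.   -86.9   10. ]
block face low corner (-23,face) [-20.5 -57.2  10. ]
```

```bash
python3 - <<'E'
from meas import *
w=pickle.load(open("d2.pkl","rb"))["wrist"]
for a in((643,205),(675,350),(700,470)): print(ws(atz(w,*C(a),.01,True)).round(1))
s,p,M=report()
for t in(20,40,60,62): print(t,(M.T@(t*ex/1000)).round(4))
print("ey mm",(M.T@ey/1000).round(5),"up",(M.T@[0,0,.001]).round(5))
E
```

```text
[-37.6 -86.4  10. ]
[-77.6 -86.3  10. ]
[-106.5  -86.9   10. ]
t 20.12 TCP stand [-122.8  -10.4   26. ] z [0.696, -0.044] y [-0.034, -0.999] 0.029 F [-0.3  0.8 -0.6] w 40.8 gf 5.7
20 [ 0.0143 -0.0007  0.0139]
40 [ 0.0287 -0.0014  0.0278]
60 [ 0.043  -0.002   0.0418]
62 [ 0.0445 -0.0021  0.0432]
ey mm [-0.e+00 -1.e-03 -4.e-05] up [ 7.0e-04  3.0e-05 -7.2e-04]
```

Request:
jog_arm --pt "0.0056 -0.0003 0.0054 0" --pt "0.0115 -0.0006 0.0111 0" --pt "0.0187 -0.0009 0.0181 0" --pt "0.0258 -0.0013 0.0251 0" --pt "0.033 -0.0016 0.0321 0" --pt "0.0387 -0.0019 0.0376 0" --pt "0.043 -0.002 0.0418 0" --pt "0.043 -0.002 0.0418 0" --pt "0.043 -0.002 0.0418 0"

```text
clock: 21.25
position: [0.5306, 0.0531, 0.0261]
ee_rot: [-1.748, -1.802, -0.74]
force: [0.1, 1.0, -0.5]
width: 0.447
gripper_force: 5.8
```

```bash
python3 - <<'E'
from fast import *
s,p,M=report()
d={n:arm.get_image(n) for n in("wrist","scene")};pickle.dump(d,open("d3.pkl","wb"))
c=cv2.resize(d["wrist"]["color"][100:270,210:430],None,fx=3.5,fy=3.5,interpolation=cv2.INTER_CUBIC);cv2.imwrite("pics/w3.png",c[:,:,::-1])
E
```

```text
t 21.25 TCP stand [-62.9 -10.4  26.1] z [0.696, -0.044] y [-0.034, -0.999] 0.029 F [ 1.  -0.2 -0.5] w 41.0 gf 5.8
```

View pics/w3.png

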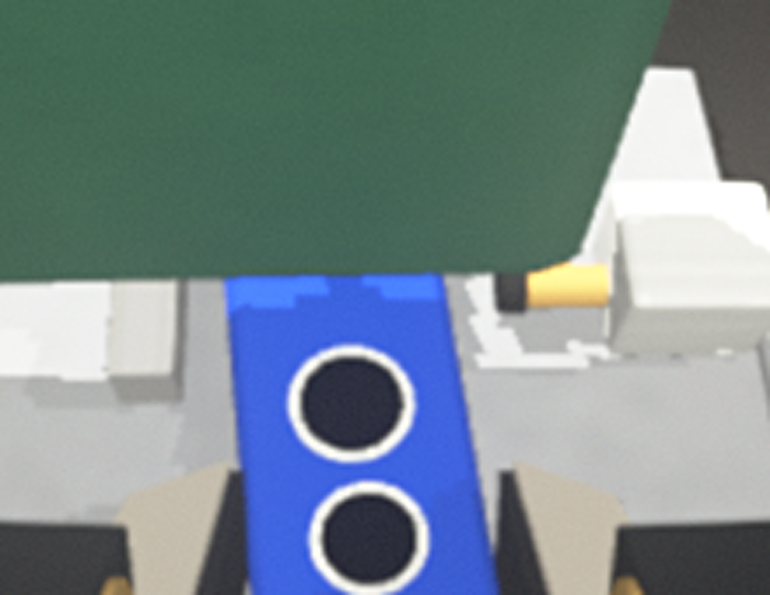

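The head now hides the dot. In the crop: holes (352,403) and (370,537), fence near-end bottom corner (181,399), pad end (496,285).

```bash
cat > m3.py <<'E'
from meas import *
import sys
def holes(f,o,k,h1,h2,fc,pad):
    w=pickle.load(open(f,"rb"))["wrist"]
    a,b,c,e=[ws(atz(w,*C(q,o,k),z/1000,True)) for q,z in((h1,20),(h2,20),(fc,10),(pad,15))]
    u=(a-b)[:2];L=np.linalg.norm(u);u/=L;dot=a[:2]+33.5*u
    print("h1",a.round(1),"h2",b.round(1),"L",L.round(1),"yaw",np.arctan2(u[1],u[0]).round(3),"dot",dot.round(1),"fence",c.round(1),"pad",e.round(1))
    org=c[:2]-[-30,20];print("dot rel. stand by fence corner",(dot-org).round(1)," by tip meas",(dot-[2,2.3]).round(1))
E
python3 - <<'E'
from m3 import *
holes("d2.pkl",(200,80),3,(332,405),(347,522),(197,174),(432,98))
holes("d3.pkl",(210,100),3.5,(352,403),(370,537),(181,399),(496,285))
s,p,M=report()
E
```

```text
h1 [-93.1  -8.2  20. ] h2 [-117.1  -10.3   20. ] L 24.1 yaw 0.089 dot [-59.7  -5.2] fence [-27.8  22.6  10. ] pad [ -8.6 -35.4  15. ]
dot rel. stand by fence corner [-61.9  -7.8]  by tip meas [-61.7  -7.5]
h1 [-33.3  -8.1  20. ] h2 [-56.9 -10.4  20. ] L 23.7 yaw 0.095 dot [ 0. -5.] fence [-27.7  22.4  10. ] pad [ -8.1 -35.5  15. ]
dot rel. stand by fence corner [-2.3 -7.4]  by tip meas [-2.  -7.3]
t 21.35 TCP stand [-63.1 -10.4  26.1] z [0.696, -0.045] y [-0.035, -0.999] 0.029 F [ 1.3 -0.6 -0.2] w 40.7 gf 5.8
```

Request:
jog_arm --pt "0.0013 -0.002 0.0013 0" --pt "0.0013 -0.004 0.0013 0" --pt "0.0013 -0.006 0.0012 0" --pt "0.0013 -0.008 0.0011 0" --pt "0.0013 -0.0095 0.001 0" --pt "0.0013 -0.0105 0.001 0" --pt "0.0013 -0.0105 0.001 0"

```text
clock: 22.22
position: [0.5201, 0.0545, 0.026]
ee_rot: [-1.748, -1.802, -0.74]
force: [1.1, -1.3, 0.5]
width: 0.439
gripper_force: 6.0
```

```bash
python3 - <<'E'
from fast import *
s,p,M=report()
d={n:arm.get_image(n) for n in("wrist",)};pickle.dump(d,open("d4.pkl","wb"))
c=cv2.resize(d["wrist"]["color"][100:270,210:430],None,fx=3.5,fy=3.5,interpolation=cv2.INTER_CUBIC);cv2.imwrite("pics/w4.png",c[:,:,::-1])
E
```

```text
t 22.23 TCP stand [-60.9   0.   26. ] z [0.696, -0.045] y [-0.034, -0.999] 0.029 F [-1.4 -1.   0.5] w 40.3 gf 6.0
```

```bash
cat > hd.py <<'E'
from meas import *
def hd(w):
    g=w["color"].astype(int);hs=[]
    dark=((g.sum(2)<170)).astype(np.uint8);dark[:185]=0;dark[275:]=0;dark[:,285:] *=1;dark[:,:270]=0;dark[:,350:]=0
    n,l,st,ce=cv2.connectedComponentsWithStats(dark)
    for i in range(1,n):
        if 350<st[i,4]<1800 and .6<st[i,2]/st[i,3]<1.6: hs.append((ce[i],st[i,4]))
    hs.sort(key=lambda t:t[0][1]);return hs
def dotpos(w):
    hs=hd(w)[:2]; a,b=[ws(atz(w,*h[0],.02,True))[:2] for h in hs];u=a-b;L=np.linalg.norm(u);u/=L
    print("L",L.round(1),"yaw",np.arctan2(u[1],u[0]).round(3),"dot rel tip",(a+33.5*u-[2.1,2.4]).round(1),[(h[0].round(1).tolist(),h[1]) for h in hs])
E
python3 - <<'E'
from hd import *
for f in("d3","d4"): dotpos(pickle.load(open(f+".pkl","rb"))["wrist"])
E
```

```text
L 23.9 yaw 0.094 dot rel tip [-2.  -7.2] [([309.8, 214.7], np.int32(520)), ([315.0, 253.5], np.int32(474))]Traceback (most recent call last):
  File "<stdin>", line 2, in <module>
  File "hd.py", line 10, in dotpos
    hs=hd(w)[:2]; a,b=[ws(atz(w,*h[0],.02,True))[:2] for h in hs];u=a-b;L=np.linalg.norm(u);u/=L
                  ^^^
ValueError: not enough values to unpack (expected 2, got 0)
```

```bash
python3 - <<'E'
from hd import *
w=pickle.load(open("d4.pkl","rb"))["wrist"];g=w["color"].astype(int)
for v in(205,214,222,235,245,253): print(v,[tuple(g[v,u]) for u in range(290,345,8)])
for th in(90,110,130,150):
    dark=(g.sum(2)<th).astype(np.uint8);n,l,st,ce=cv2.connectedComponentsWithStats(dark[180:280,260:360])
    print(th,[(ce[i]+[260,180],st[i].tolist()) for i in range(1,n) if st[i,4]>150])
E
```

```text
205 [(np.int64(72), np.int64(110), np.int64(238)), (np.int64(255), np.int64(255), np.int64(253)), (np.int64(52), np.int64(56), np.int64(72)), (np.int64(51), np.int64(51), np.int64(72)), (np.int64(45), np.int64(47), np.int64(69)), (np.int64(84), np.int64(118), np.int64(238)), (np.int64(71), np.int64(110), np.int64(237))]
214 [(np.int64(74), np.int64(112), np.int64(238)), (np.int64(185), np.int64(185), np.int64(180)), (np.int64(51), np.int64(54), np.int64(73)), (np.int64(52), np.int64(56), np.int64(74)), (np.int64(51), np.int64(55), np.int64(72)), (np.int64(255), np.int64(255), np.int64(251)), (np.int64(72), np.int64(111), np.int64(238))]
222 [(np.int64(74), np.int64(112), np.int64(239)), (np.int64(171), np.int64(186), np.int64(242)), (np.int64(44), np.int64(45), np.int64(66)), (np.int64(48), np.int64(51), np.int64(71)), (np.int64(78), np.int64(78), np.int64(88)), (np.int64(64), np.int64(107), np.int64(237)), (np.int64(71), np.int64(110), np.int64(238))]
235 [(np.int64(73), np.int64(111), np.int64(238)), (np.int64(72), np.int64(112), np.int64(238)), (np.int64(66), np.int64(108), np.int
[... 166 characters left out ...]
.int64(105), np.int64(236))]
245 [(np.int64(75), np.int64(113), np.int64(239)), (np.int64(73), np.int64(113), np.int64(238)), (np.int64(46), np.int64(48), np.int64(68)), (np.int64(51), np.int64(50), np.int64(69)), (np.int64(50), np.int64(51), np.int64(68)), (np.int64(253), np.int64(253), np.int64(251)), (np.int64(68), np.int64(103), np.int64(227))]
253 [(np.int64(71), np.int64(110), np.int64(238)), (np.int64(154), np.int64(172), np.int64(242)), (np.int64(49), np.int64(50), np.int64(68)), (np.int64(47), np.int64(48), np.int64(65)), (np.int64(50), np.int64(51), np.int64(68)), (np.int64(242), np.int64(242), np.int64(235)), (np.int64(71), np.int64(105), np.int64(229))]
90 []
110 []
130 []
150 []
```

Lit now; the threshold needs raising.

```bash
sed -i 's/(g.sum(2)<170)/(g.sum(2)<230)/' hd.py; python3 - <<'E'
from hd import *
for f in("d3","d4"):
    w=pickle.load(open(f+".pkl","rb"))["wrist"];print([(h[0].round(1).tolist(),int(h[1])) for h in hd(w)]);dotpos(w)
E
```

```text
[([309.9, 214.8], 550), ([315.0, 253.5], 501)]
L 23.9 yaw 0.093 dot rel tip [-2.1 -7.3] [([309.9, 214.8], np.int32(550)), ([315.0, 253.5], np.int32(501))]
[([312.8, 212.6], 544), ([315.2, 251.4], 491)]
L 24.0 yaw 0.025 dot rel tip [ 1.5 -0.9] [([312.8, 212.6], np.int32(544)), ([315.2, 251.4], np.int32(491))]
```

Request:
jog_arm --pt "-0.0011 -0.0005 -0.001 0" --pt "-0.0011 -0.0013 -0.001 0" --pt "-0.0011 -0.0018 -0.001 0" --pt "-0.0011 -0.0018 -0.001 0"

```text
clock: 22.78
position: [0.5185, 0.0532, 0.026]
ee_rot: [-1.747, -1.802, -0.74]
force: [1.6, 0.9, 1.1]
width: 0.434
gripper_force: 6.2
```

```bash
python3 - <<'E'
from hd import *
report();w=arm.get_image("wrist");dotpos(w);report()
E
```

```text
t 22.77 TCP stand [-62.2   1.7  26. ] z [0.696, -0.045] y [-0.034, -0.999] 0.029 F [ 0.8 -1.6  1.1] w 39.8 gf 6.2
L 24.0 yaw 0.004 dot rel tip [ 0.7 -0.5] [([313.8, 211.7], np.int32(531)), ([315.4, 250.5], np.int32(486))]
t 22.82 TCP stand [-62.2   1.7  26. ] z [0.696, -0.045] y [-0.034, -0.999] 0.029 F [-0.5 -3.1  0.8] w 39.7 gf 6.2
```

Request:
jog_arm --pt "-0.0004 0 -0.0004 0" --pt "-0.0004 0 -0.0004 0"

```text
clock: 23.08
position: [0.5182, 0.0529, 0.026]
ee_rot: [-1.747, -1.802, -0.74]
force: [1.4, 0.5, 2.2]
width: 0.433
gripper_force: 6.2
```

Request:
jog_arm --pt "0 0 0 0" --pt "0 0 0 0" --pt "0 0 0 0" --pt "0 0 0 0" --hand 0.07

```text
clock: 23.58
position: [0.5183, 0.0525, 0.0259]
ee_rot: [-1.747, -1.802, -0.74]
force: [1.6, 0.9, 2.7]
width: 0.751
gripper_force: 0.8
```

```bash
python3 - <<'E'
from hd import *
report();w=arm.get_image("wrist");dotpos(w)
E
cat >s4.py <<'E'
E
```

```text
t 23.57 TCP stand [-62.8   1.9  25.9] z [0.696, -0.044] y [-0.034, -0.999] 0.029 F [ 0.9 -1.6  2.7] w 68.9 gf 0.8
L 23.9 yaw -0.001 dot rel tip [ 0.6 -0.5] [([313.8, 210.9], np.int32(536)), ([315.2, 249.6], np.int32(486))]
```

Request:
jog_arm --pt "0 0 -0.01 0" --pt "0 0 -0.03 0" --pt "0 0 -0.06 0" --pt "0 0 -0.1 0" --pt "0 0 -0.14 0" --pt "0 0 -0.14 0"

```text
clock: 24.38
position: [0.5181, -0.0495, 0.1286]
ee_rot: [-1.754, -1.804, -0.742]
force: [-0.0, 0.6, -0.0]
width: 0.762
gripper_force: 0.0
```

```bash
python3 - <<'E'
from hd import *
s,p,M=report();q=np.array(s["joints"]);print(q.round(2))
w=arm.get_image("wrist");d={"wrist":w};pickle.dump(d,open("d5.pkl","wb"))
M2=M@Rz(1.57)
lg=[]
A=sw(-78,-165,58+75);B=sw(-8,-165,58)
for t in(A,B,sw(-8,-120,58)):
    lg=[];q=go(q,t,M2,log=lg);print(shift(t,M,p),np.round(err(q,t,M2),4),q.round(2),len(lg),"minmargin",np.min([np.min(np.minimum(x-LO,HI-x)) for x in lg]).round(2))
E
```

```text
t 24.38 TCP stand [-164.7    7.6  128.6] z [0.693, -0.05] y [-0.038, -0.999] 0.032 F [ 0.6 -0.  -0. ] w 69.9 gf 0.0
[ 0.01  0.71  0.64  1.88 -1.01  1.44  1.23]
[0.0664 0.1691 0.0655] [0. 0.] [-0.25  0.92  0.84  1.57 -1.28  1.61 -0.58] 10 minmargin 0.04
[0.0647 0.164  0.168 ] [0.0009 0.0026] [-0.28  0.95  0.67  1.65 -1.32  1.42 -0.55] 7 minmargin 0.0
[0.0644 0.1191 0.1657] [0. 0.] [-0.29  0.9   0.68  1.77 -1.32  1.39 -0.47] 1 minmargin 0.0
```

Request:
jog_arm --pt "0.007 0.018 0.007 0.17" --pt "0.014 0.036 0.014 0.34" --pt "0.021 0.054 0.021 0.51" --pt "0.028 0.072 0.028 0.68" --pt "0.035 0.09 0.035 0.85" --pt "0.042 0.108 0.042 1.02" --pt "0.049 0.126 0.049 1.19" --pt "0.056 0.144 0.056 1.36" --pt "0.066 0.162 0.065 1.53" --pt "0.066 0.162 0.065 1.57" --pt "0.066 0.162 0.065 1.57" --hand 0

```text
clock: 25.8
position: [0.6768, 0.0514, 0.1294]
ee_rot: [-2.369, -0.038, -0.023]
force: [0.7, 0.4, 0.1]
width: 0.008
gripper_force: 0.0
```

```bash
python3 - <<'E'
from hd import *
s,p,M=report();q=np.array(s["joints"]);print(q.round(2),"x",(M[:,0]@ex).round(3),(M[:,0]@ey).round(3),M[2,0].round(3))
for y in(-155,-150):
  for B in(sw(-8,y,58),sw(-8,y,64)):
    lg=[];qq=go(q,B,M,log=lg);print(shift(B,M,p),np.round(err(qq,B,M),4),qq.round(2))
E
```

```text
t 25.8 TCP stand [ -72.4 -156.3  129.4] z [0.697, -0.042] y [-0.717, 0.004] -0.697 F [ 0.4 -0.7  0.1] w 0.7 gf 0.0
[-0.25  0.91  0.81  1.59 -1.26  1.59 -0.57] x -0.033 -0.999 0.028
[-0.0054  0.0037  0.096 ] [0.0008 0.0021] [-0.28  0.95  0.68  1.67 -1.32  1.43 -0.54]
[-0.0052 -0.0005  0.0917] [0.0007 0.0019] [-0.29  0.94  0.7   1.67 -1.32  1.44 -0.54]
[-0.0104  0.0037  0.0958] [0.0008 0.0023] [-0.29  0.94  0.69  1.68 -1.32  1.42 -0.53]
[-0.0102 -0.0005  0.0915] [0.0007 0.002 ] [-0.29  0.94  0.7   1.68 -1.32  1.44 -0.53]
```

Request:
jog_arm --pt "-0.001 0.002 0.03 0" --pt "-0.001 0.002 0.06 0" --pt "-0.001 0.002 0.085 0" --pt "-0.001 0.002 0.095 0" --pt "-0.001 0.002 0.095 0"

```text
clock: 26.42
position: [0.6768, 0.1155, 0.0607]
ee_rot: [-2.369, -0.038, -0.024]
force: [-0.6, 0.4, -1.1]
width: 0.003
gripper_force: 0.0
```

```bash
python3 - <<'E'
from hd import *
s,p,M=report();q=np.array(s["joints"]);print(q.round(2))
d={n:arm.get_image(n) for n in("wrist","scene")};pickle.dump(d,open("d6.pkl","wb"))
a=cv2.resize(d["scene"]["color"][85:235,310:460],(520,520),interpolation=cv2.INTER_CUBIC)
b=cv2.resize(d["wrist"]["color"],None,fx=.0+.44,fy=.44);b=cv2.copyMakeBorder(b,0,520-b.shape[0],0,0,cv2.BORDER_CONSTANT)
cv2.imwrite("pics/k1.png",np.hstack([a,b])[:,:,::-1][:, :800])
print("3mm +y",(M.T@ey*.003).round(5),"10mm",(M.T@ey*.01).round(5))
E
```

```text
t 26.43 TCP stand [  -8.4 -159.8   60.7] z [0.697, -0.044] y [-0.717, 0.004] -0.697 F [ 0.4  0.5 -1.1] w 0.3 gf 0.0
[-0.26  0.93  0.64  1.65 -1.3   1.4  -0.56]
3mm +y [-3.0e-03  1.0e-05 -1.3e-04] 10mm [-9.99e-03  4.00e-05 -4.40e-04]
```

View pics/k1.png

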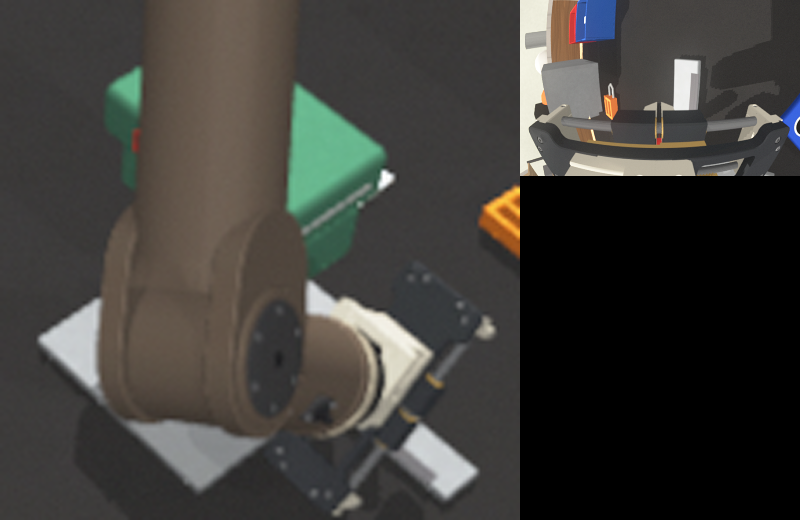

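The picture shows the arm leaning over the bed with closed fingers just outside the knob; nothing is touching. I'll approach the knob now and watch the force.

Request:
jog_arm --pt "-0.004 0 0 0" --pt "-0.01 0 -0.0004 0" --pt "-0.015 0 -0.0006 0" --pt "-0.017 0 -0.0007 0" --pt "-0.017 0 -0.0007 0"

```text
clock: 27.15
position: [0.6601, 0.1147, 0.0609]
ee_rot: [-2.369, -0.037, -0.025]
force: [0.8, 0.5, -0.6]
width: 0.008
gripper_force: 0.0
```

```bash
python3 -c "
from plan import *
report()"
```

```text
t 27.15 TCP stand [  -8.3 -143.    60.9] z [0.696, -0.044] y [-0.717, 0.004] -0.697 F [ 0.4 -0.8 -0.6] w 0.7 gf 0.0
```

Request:
jog_arm --pt "-0.001 0 0 0" --pt "-0.002 0 0 0" --pt "-0.003 0 0 0" --pt "-0.004 0 0 0" --pt "-0.004 0 0 0"

```text
clock: 27.78
position: [0.6563, 0.1145, 0.0608]
ee_rot: [-2.369, -0.037, -0.025]
force: [2.2, -0.5, 0.5]
width: 0.001
gripper_force: 1.3
```

```bash
python3 -c "
from plan import *
report()"
```

```text
t 27.77 TCP stand [  -8.3 -139.2   60.8] z [0.696, -0.045] y [-0.717, 0.004] -0.697 F [-0.6 -2.2  0.5] w 0.1 gf 1.3
```

Request:
jog_arm --pt "-0.002 0 0 0" --pt "-0.004 0 -0.0002 0" --pt "-0.006 0 -0.0003 0" --pt "-0.008 0 -0.0004 0" --pt "-0.01 0 -0.0004 0" --pt "-0.012 0 -0.0005 0" --pt "-0.012 0 -0.0005 0"

```text
clock: 28.65
position: [0.6439, 0.1139, 0.0607]
ee_rot: [-2.369, -0.037, -0.024]
force: [2.0, -1.1, 1.4]
width: 0.004
gripper_force: 0.9
```

Request:
jog_arm --pt "-0.001 0 0 0" --pt "-0.002 0 0 0" --pt "-0.002 0 0 0"

```text
clock: 29.02
position: [0.6422, 0.1139, 0.0606]
ee_rot: [-2.369, -0.037, -0.025]
force: [2.0, -0.7, 2.0]
width: 0.009
gripper_force: 1.3
```

Request:
jog_arm --pt "-0.001 0 0 0" --pt "-0.002 0 0 0" --pt "-0.002 0 0 0"

```text
clock: 29.4
position: [0.6405, 0.1138, 0.0607]
ee_rot: [-2.37, -0.037, -0.026]
force: [4.7, -2.1, 1.7]
width: 0.008
gripper_force: 2.4
```

Request:
jog_arm --pt "-0.001 0 0 0" --pt "-0.0015 0 0 0" --pt "-0.0015 0 0 0"

```text
clock: 29.78
position: [0.6395, 0.1137, 0.0607]
ee_rot: [-2.37, -0.037, -0.027]
force: [7.5, -0.9, 2.3]
width: 0.0
gripper_force: 3.4
```

Request:
jog_arm --pt "-0.001 0 0 0" --pt "-0.0015 0 0 0" --pt "-0.0015 0 0 0"

```text
clock: 30.15
position: [0.6385, 0.1136, 0.0607]
ee_rot: [-2.37, -0.037, -0.028]
force: [9.7, -0.9, 0.6]
width: 0.003
gripper_force: 4.4
```

```bash
python3 -c "
from plan import *
report()"
```

```text
t 30.15 TCP stand [  -8.2 -121.4   60.7] z [0.696, -0.047] y [-0.718, 0.003] -0.697 F [-1.4 -9.6  0.6] w 0.3 gf 4.4
```

Request:
jog_arm --pt "-0.001 0 0 0" --pt "-0.0015 0 0 0" --pt "-0.0015 0 0 0" --pt "-0.0015 0 0 0" --pt "-0.0015 0 0 0"

```text
clock: 30.78
position: [0.6376, 0.1135, 0.0608]
ee_rot: [-2.37, -0.037, -0.03]
force: [11.3, -0.1, -0.1]
width: 0.009
gripper_force: 5.3
```

Request:
jog_arm --pt "0.001 0 0 0" --pt "0.002 0 0 0" --pt "0.004 0 0 0" --pt "0.008 0 0 0" --pt "0.014 0 0 0" --pt "0.02 0 0 0" --pt "0.028 0 0 0" --pt "0.03 0 -0.02 0" --pt "0.03 0 -0.05 0" --pt "0.03 0 -0.09 0" --pt "0.03 0 -0.13 0" --pt "0.03 0 -0.15 0" --pt "0.03 0 -0.15 0"

```text
clock: 32.4
position: [0.6651, 0.0075, 0.1702]
ee_rot: [-2.371, -0.036, -0.029]
force: [-0.4, 0.7, 0.2]
width: 0.004
gripper_force: 0.0
```

```bash
python3 - <<'E'
from hd import *
s,p,M=report();q=np.array(s["joints"]);print(q.round(2))
d={n:arm.get_image(n) for n in("wrist","scene","side")};pickle.dump(d,open("d7.pkl","wb"))
for n in("wrist","scene","side"):
    print(n,[proj(d[n],sw(x-27.5+2.1,2.4,20),n=="wrist").round(1).tolist() for x in(-6,-31)])
t=sw(-160,0,130);M2=M@Rz(-1.57);qq=go(q,t,M2);print(shift(t,M,p),np.round(err(qq,t,M2),3))
E
```

```text
t 32.4 TCP stand [-115.6 -142.2  170.2] z [0.695, -0.048] y [-0.718, 0.004] -0.696 F [0.7 0.3 0.2] w 0.4 gf 0.0
[-0.14  0.82  0.72  1.56 -1.15  1.58 -0.62]
wrist [[353.1, 303.0], [369.7, 310.6]]
scene [[380.3, 177.4], [374.2, 181.7]]
side [[255.4, 189.8], [262.7, 191.9]]
[-0.1417  0.0604 -0.0089] [0. 0.]
```

Back to the wrist view over the bed, with the tool spun back, to check the holes again.

Request:
jog_arm --pt "-0.015 0.007 -0.002 -0.17" --pt "-0.03 0.014 -0.004 -0.34" --pt "-0.045 0.021 -0.006 -0.51" --pt "-0.06 0.028 -0.008 -0.68" --pt "-0.075 0.035 -0.009 -0.85" --pt "-0.09 0.042 -0.009 -1.02" --pt "-0.105 0.049 -0.009 -1.19" --pt "-0.12 0.055 -0.009 -1.36" --pt "-0.142 0.06 -0.009 -1.53" --pt "-0.142 0.06 -0.009 -1.57" --pt "-0.142 0.06 -0.009 -1.57" --hand 0.07

```text
clock: 33.92
position: [0.5253, -0.0413, 0.1291]
ee_rot: [-1.747, -1.8, -0.739]
force: [0.9, -0.4, -0.1]
width: 0.762
gripper_force: 0.0
```

```bash
python3 - <<'E'
from hd import *
s,p,M=report()
w=arm.get_image("wrist");pickle.dump({"wrist":w},open("d8.pkl","wb"))
def ring(w):
    g=w["color"].astype(int);out=[]
    for x in(-33.5,-57.6):
        u,v=proj(w,sw(x+2.1,2.4,20),True).round().astype(int)
        m=(g[v-14:v+15,u-14:u+15].sum(2)<230).astype(np.uint8);n,l,st,ce=cv2.connectedComponentsWithStats(m)
        i=max(range(1,n),key=lambda i:st[i,4] if np.linalg.norm(ce[i]-14)<8 else 0);c=ce[i]+[u-14,v-14];out.append(ws(atz(w,*c,.02,True))[:2]);print("px",c.round(1),st[i].tolist(),"expected",u,v)
    a,b=out;U=a-b;L=np.linalg.norm(U);U/=L;print("L",L.round(1),"yaw",np.arctan2(U[1],U[0]).round(3),"dot rel tip",(a+33.5*U-[2.1,2.4]).round(1))
ring(pickle.load(open("d5.pkl","rb"))["wrist"])
ring(w)
E
```

```text
t 33.92 TCP stand [-1.569e+02 -1.000e-01  1.291e+02] z [0.697, -0.043] y [-0.035, -0.999] 0.027 F [-0.5 -0.9 -0.1] w 69.9 gf 0.0
px [312.9 160.2] [7, 7, 15, 13, 148] expected 313 161
px [313.7 180.2] [8, 8, 14, 12, 130] expected 313 181
L 24.0 yaw -0.001 dot rel tip [ 1.1 -0.3]
px [306.9 168.1] [8, 7, 15, 13, 157] expected 306 169
px [307.5 188.5] [8, 8, 14, 12, 135] expected 307 189
L 23.9 yaw 0.001 dot rel tip [ 0.6 -0.5]
```

```bash
python3 -c "
from cell import arm
print(arm.sign_off())"
```

```text
the job is handed in; nothing more can be done
None
```

The job is handed in at about 34 s: the plate is flush on the fence with its spot about 1 mm from the drill tip by camera, the jaw was nipped at roughly 8 N by feel, and the arm has let go and is clear; no verdict came back, and I did not measure the force still holding the plate.

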